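Unload the kitchen scale and reset its peak pointer

TASK

Get the kitchen scale ready for the next weighing: first take the spice jar off its pan and stand it upright in the wooden tray with the other jar, and only then press the black knob on the dial in and turn it anticlockwise, taking a fresh hold as often as needed, until the broad peak pointer is fully back at its zero stop. Leave the knob sprung up, and do not knock over the other jar, the mug or the pepper mill.

Things in the scene. Friction and masses are not known exactly. Their poses are not given: they have to be found in the camera images.
- jar: the spice jar that stands on the scale's pan at the start: glass, round, diameter 45, height 106 (cap in the top 21). Origin: centre of its underside, z up.
- other_jar: an alike spice jar (diameter 45, height 106) that stands somewhere along the wooden tray and stays there. Origin: centre of its underside, z up.
- tray: low open dark wooden tray, fixed on the left part of the bread board (board top 29 above the worktop), 220 long (its x axis), 100 wide (its y axis), 24 high, walls and floor 6 thick, no dividers. Origin: centre of its underside, z up; inner floor 6 above it. The other jar stands at x from -70 to 70, near y = 0; the end away from it is free, a good spot is 75 from the middle along x.
- scale: white kitchen scale, fixed to the worktop, 280 long (its x axis, far from the robot at yaw 0) by 160 wide, deck at z 52. Round dial (diameter 138, glass at z 69) at x = -70, weighing pan at x = +70. Origin: centre of its underside, z up.
- pan_top (a point): centre of the top of the steel weighing pan, a disc of diameter 120 with a rim 3 high, 92 above the worktop when empty. It sinks 4 to 8 under the jar and comes back up when the jar is lifted. It is geared to the slim live pointer of the dial.
- knob_grip (a point): point on the reset knob's axis at the height to grip it, 8 below its top. The knob is an upright black ribbed cylinder at the centre of the dial, diameter 28, height 34, underside 9 above the glass when up (top 112 above the worktop); it may be gripped at any angle. The point moves down with the press.
- knob_press (a joint): press of the reset knob, 0 (sprung up) to 0.006 m (bottomed). To 2.5 mm only a spring acts (2.4 N + 0.3 N/mm) and the knob turns freely; beyond, a sprung friction pad bears on the peak pointer's hub (1 N + 2 N/mm; about 12 N in all at the bottom) and the pointer turns with the knob, surely from 4 mm on. Keep it pressed while turning. Let go, it springs up and the pointer stays.
- peak_pointer (a joint): angle of the broad peak pointer under the glass, rad, clockwise from above; 0 = at the zero stop, pointing along the scale's +x (away from the robot); 1.8 to 3.6 at the start. The pressed knob, turned anticlockwise seen from above, brings it back one to one; it is stiff (0.02 N m), stays where left and cannot pass 0, where the knob resists or its pad slips.
- mug: white mug with a handle, diameter 84, height 88, at the back left of the worktop; leave it alone. Origin: near the centre of its underside.
- pepper_mill: dark wooden pepper mill, diameter 58, height 160, on the worktop beyond the bread board; leave it alone. Origin: centre of its underside.
Things that resemble listed ones, but are neither listed nor needed, are in the scene too. What is shaped like the jar but pink is not meant.

How it is judged:
By the outcome, as a careful person would: the job done as asked, in the order asked, and still so for the second after the job is handed in, with the robot touching nothing.
It also fails if it takes over 67 s, if anything falls off the work surface, if the arm or the gripper's body presses on something with over 40 N, if the wrist force passes 120 N, or if a joint passes its speed limit or range.

ROBOT

A 7-joint arm with a two-finger parallel gripper is mounted at the origin on a cart in front of the work surface, level with it; the furniture and walls round the work are solid. World frame = base frame: x ahead of the robot, y to its left, z up, the work surface at z = 0. Lengths are in m, angles in rad, forces in N, time in s.
With the tool pointing down it reaches from about 0.4 to 0.85 m from the base axis. Payload 4.5 kg.
Tool frame: the origin (TCP) lies between the finger pads; the fingertips stand 25 mm ahead of it and the grasp point (between the pads) lies 6 mm ahead of it (r.tips_ahead is the distance from the TCP to the fingertips, in m); z points along the fingers, y is the direction in which the jaws open and shut (so a half turn about z gives the same grasp; the last joint's range is limited). The gripper opens to 88 mm and grips with 3 to 60 N. Pads are 18 mm wide; open, the fingers measure 123 mm over their backs; the gripper's body (75 mm by 187 mm) begins 45 mm behind the grasp point.
Start: joints at [1.195, 0.689, -0.195, 1.565, 0.157, 0.902, -0.215], TCP at [0.249, -0.573, 0.231] pointing down, gripper open.
Joint ranges: [-3.01, 3.01], [-0.46, 2.08], [-1.47, 1.51], [0.13, 2.56], [-1, 4.14], [0.04, 2.09], [-2.66, 2.66]. Speed limits (rad/s): [2.57, 2.57, 3.14, 3.14, 3.14, 3.14, 3.14].

INTERFACE

Orientations are given as a unit quaternion [x, y, z, w].
In Python, from plant import r, imaging gives the robot as it stands.
- The arm moves only by the tool send_rows, never from a script. Its argument "moves" is one flat list of numbers, 6 for each row, row after row: the shift along the tool's x, y, z in m, then the turn, a rotation vector about the tool's x, y, z in degrees. A call has exactly 5 rows; each row is the pose to reach, as a shift and turn from the pose measured when the call began, along the tool's axes at that moment; what a row does not reach only later rows make up. A row lasts 1/12 s, in which the tool goes at most 41.7 mm and 7.16 degrees, less where a joint would pass 70% of its speed; a pose out of reach is approached as far as the arm can. A call with a gripper value outside its range is refused whole. "claw" is the closure, from -1 (fully open) to 1 (shut), so that 0 is half open, set as the call begins (left out, the last holds). The fingers move at their own pace and stop on an object; "grip_force" is the grip in N (left out, the last holds). Time passes only in rows, so rows that repeat a pose let the fingers close, or fill a call up. It gives the time, the measured TCP pose, the force and the opening at its end, in the units of the state.
- r.get_state(): the state, without advancing time (a new reading comes with each control period).
- imaging.snapshot(name): name is "scene" or "top" or "wrist"; returns a dict with "image" (480x640x3 uint8, red, green, blue), "depth" (480x640 float32, m along the optical axis (not along the pixel's ray), 0 where there is no reading), "mtx" (3x3 intrinsics, pixels), "D" ([k1, k2, p1, p2, k3] as OpenCV has them; the pictures are not rectified), "rvec" (rotation vector, rad) and "tvec" (3), from world to camera coordinates, as OpenCV has them. Camera axes: x right, y down, z forward; pixel columns grow to the right and rows downward; lengths in m; the calibration is good to about 2 mm. A picture is of the moment at which its call begins.
- r.finish_job(): hands the job in, once; it reports no verdict.
Trained networks look in a picture, given as the dict that the camera call returned (one of the last four; its "shot" number tells which), for a name from the list of things; names that differ only in an ending like _2 or _b are one class to them, and where a whole thing is asked for, a point or a joint stands for the part that bears it (a point fixed in the world has none). Each returns a list of dicts, best first, with "score" (0 to 1); they miss things now and then, are a little off and sometimes report something else, mostly with a low value. They report only what shows in the picture. A call takes as long as a camera call. They do not tell look-alikes from the thing itself.
- imaging.look_for(query, picture): "box" ([centre column, centre row, width, height] as shares, 0 to 1, of the picture: columns of its width, rows of its height, round what is visible of it).
- imaging.silhouettes(query, picture): "pixels" (480x640 bool, what is visible of it) and "box" ([centre column, centre row, width, height] as shares, 0 to 1, of the picture: columns of its width, rows of its height, round what is visible of it).
- imaging.pinpoint(query, picture): "point" ([column, row] as shares, 0 to 1, of the picture: columns of its width, rows of its height: a listed point, or the origin of a listed thing).
The state is a dict: "clock": time; "q": joint angles; "qd": joint speeds; "joint_torque": joint torques, N m; "tool_pos": TCP position; "eef_rot": TCP orientation; "contact_force": force on the tool from outside, world axes, zero at the start; "moment": the same for the moment, N m; "opening": opening from 0.0 (shut) to 1.0 (fully open).
Only numpy, scipy, OpenCV 4.12 (cv2) and the standard library are available. Lean on these libraries where they do the work, as an engineer would, in place of code of your own. Each camera call takes 0.05 s, during which the arm holds its last target.

## Working session

There is one attempt and no reset: what is moved stays moved. The work goes in short steps, Python scripts to look and compute and a tool call to move; the robot and the scene stay as the last step left them, time stands still between calls to the robot, and variables do not carry over. Pictures are saved under pics/ and viewed, and the job is handed in when it is done.

Besides the shell and the picture viewer there is one more tool, called after "Emit:" as name(argument=value, ...) on one line, values as JSON. send_rows: Moves the arm, as the interface text tells. Its arguments: {"type":"object","properties":{"moves":{"type":"array"},"claw":{"type":"number"},"grip_force":{"type":"number"}},"required":["moves"]}

```bash
ls; mkdir -p pics; cat > h.py <<'E'
import numpy as np,cv2
from scipy.spatial.transform import Rotation as R
def ray(p,col,row):
    u=cv2.undistortPoints(np.array([[[col,row]]],float),p["mtx"],p["D"])[0,0]
    Rm=cv2.Rodrigues(np.array(p["rvec"],float))[0]; t=np.array(p["tvec"],float).ravel()
    return -Rm.T@t, Rm.T@np.array([u[0],u[1],1.0])
def atz(p,col,row,z):
    o,d=ray(p,col,row); return o+d*(z-o[2])/d[2]
def proj(p,X):
    return cv2.projectPoints(np.array(X,float).reshape(-1,3),np.array(p["rvec"],float),np.array(p["tvec"],float),p["mtx"],p["D"])[0].reshape(-1,2)
def cloud(p,mask):
    rr,cc=np.nonzero(mask&(p["depth"]>0)); 
    u=cv2.undistortPoints(np.stack([cc,rr],1).astype(float)[:,None],p["mtx"],p["D"])[:,0]
    Z=p["depth"][rr,cc]; C=np.c_[u*Z[:,None],Z]
    Rm=cv2.Rodrigues(np.array(p["rvec"],float))[0]; t=np.array(p["tvec"],float).ravel()
    return (C-t)@Rm
def save(p,name,crop=None,s=1):
    im=p["image"][:,:,::-1]
    if crop: a,b,c,d=crop; im=im[b:d,a:c]
    if s!=1: im=cv2.resize(im,None,fx=s,fy=s,interpolation=cv2.INTER_CUBIC)
    cv2.imwrite("pics/"+name,im)
E
python3 - <<'E'
from plant import r,imaging
from h import *
print(r.get_state(), r.tips_ahead)
for n in["scene","top"]:
    p=imaging.snapshot(n); save(p,n+"0.png")
    for q in["jar","other_jar","tray","scale","pan_top","knob_grip","mug","pepper_mill"]:
        o=imaging.pinpoint(q,p)
        print(n,q,[(round(x["score"],2),round(x["point"][0]*640),round(x["point"][1]*480)) for x in o[:4]])
E
```

```text
pics
{'clock': 0.0, 'q': array([ 1.19479008,  0.69002   , -0.19452468,  1.56630126,  0.15731277,
        0.90249652, -0.21506903]), 'qd': array([ 2.67417909e-04,  4.75101853e-04, -4.59511972e-04, -7.32699704e-05,
        3.43865162e-04,  7.21824444e-06, -9.86895226e-04]), 'joint_torque': array([-7.04228501e-05, -5.27563834e+01, -1.26665331e+00, -1.53426540e+01,
       -5.25943364e-02,  6.71334434e-03,  1.88806312e-04]), 'tool_pos': array([ 0.24872631, -0.57269062,  0.22989924]), 'eef_rot': array([ 9.79067439e-01,  2.03534057e-01, -2.49617300e-04, -8.81022746e-04]), 'contact_force': array([0.28094782, 0.39901258, 0.48431123]), 'moment': array([-0.02219191,  0.02626549,  0.00329329]), 'opening': 0.9973059263655778} 0.025
scene jar [(0.86, 311, 338), (0.69, 272, 227)]
scene other_jar []
scene tray [(0.65, 438, 267)]
scene scale [(0.75, 291, 274)]
scene pan_top [(0.85, 280, 227)]
scene knob_grip [(0.73, 307, 259)]
scene mug [(0.88, 203, 247)]
scene pepper_mill [(0.62, 409, 228)]
top jar [(0.95, 255, 210), (0.8, 262, 333)]
top other_jar [(0.74, 271, 246), (0.6, 399, 282)]
top tray [(0.82, 394, 287)]
top scale [(0.73, 267, 247)]
top pan_top [(0.87, 262, 211)]
top knob_grip [(0.57, 266, 267)]
top mug [(0.85, 195, 184)]
top pepper_mill []
```

View pics/scene0.png

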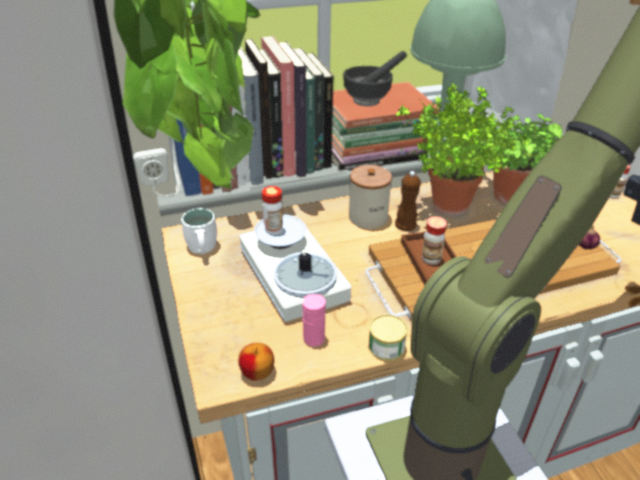

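View pics/top0.png

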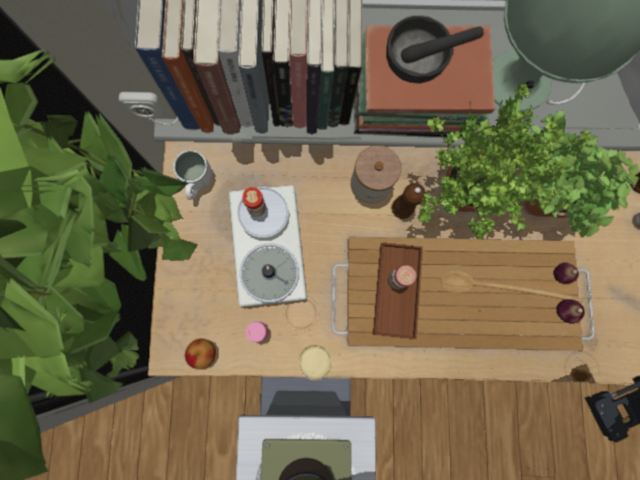

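The top view shows the scale at about (267,245) with the red-capped jar on its pan (254,200) and the knob at (268,271). The tray is at (398,290) with the other jar at (402,278), and the pink decoy is at (257,332).

```bash
python3 - <<'E'
from plant import r,imaging
from h import *
for n in["top","scene"]:
    p=imaging.snapshot(n)
    print(n,'cam',ray(p,320,240)[0].round(3))
    if n=="top":
        save(p,"crop_scale.png",(220,170,320,320),4); save(p,"crop_tray.png",(330,220,450,360),4)
        np.savez('top.npz',**{k:p[k] for k in["image","depth","mtx","D","rvec","tvec"]})
    for q in["jar","tray","scale","knob_grip","mug","pepper_mill","other_jar"]:
        for o in imaging.silhouettes(q,p)[:3]:
            m=o["pixels"]; c=cloud(p,m)
            if len(c)<10: continue
            z=np.percentile(c[:,2],[2,50,98]).round(3)
            t=c[c[:,2]>z[2]-.012]
            print(n,q,round(o["score"],2),m.sum(),"lo",np.percentile(c,3,0).round(3),"hi",np.percentile(c,97,0).round(3),"toppart ctr",((np.percentile(t,3,0)+np.percentile(t,97,0))/2).round(3),z)
            if q in("tray","scale"):
                rc=cv2.minAreaRect(c[:,:2].astype(np.float32)); print("   rect",rc)
E
```

```text
top cam [0.357 0.012 1.186]
top jar 0.83 361 lo [0.33  0.096 0.049] hi [0.367 0.135 0.11 ] toppart ctr [0.346 0.117 0.105] [0.046 0.106 0.11 ]
top jar 0.75 558 lo [0.606 0.106 0.096] hi [0.647 0.145 0.194] toppart ctr [0.628 0.127 0.191] [0.093 0.189 0.195]
top jar 0.6 1490 lo [0.568 0.06  0.081] hi [0.674 0.165 0.09 ] toppart ctr [0.621 0.113 0.086] [0.081 0.086 0.091]
top tray 0.77 3679 lo [ 0.345 -0.261  0.031] hi [ 0.553 -0.157  0.055] toppart ctr [ 0.448 -0.209  0.051] [0.03  0.036 0.056]
   rect ((0.45089301466941833, -0.21202902495861053), (0.1114567443728447, 0.2247120887041092), 85.72950744628906)
top scale 0.88 7341 lo [0.418 0.024 0.047] hi [0.676 0.183 0.089] toppart ctr [0.575 0.113 0.097] [0.044 0.067 0.093]
   rect ((0.5600059032440186, 0.10885393619537354), (0.29888930916786194, 0.17066004872322083), 7.915717124938965)
top knob_grip 0.57 167 lo [0.469 0.082 0.068] hi [0.501 0.108 0.115] toppart ctr [0.482 0.095 0.111] [0.068 0.111 0.115]
top mug 0.56 1177 lo [0.664 0.248 0.006] hi [0.765 0.323 0.088] toppart ctr [0.716 0.285 0.084] [0.005 0.042 0.089]
top pepper_mill 
[... 1042 characters left out ...]
486 0.108 0.113] toppart ctr [0.476 0.096 0.108] [0.069 0.099 0.113]
scene mug 0.82 1315 lo [0.658 0.252 0.01 ] hi [0.768 0.323 0.087] toppart ctr [0.716 0.288 0.082] [0.006 0.06  0.087]
scene pepper_mill 0.72 1032 lo [ 0.631 -0.248  0.005] hi [ 0.664 -0.204  0.147] toppart ctr [ 0.654 -0.229  0.148] [0.003 0.071 0.149]
scene other_jar 0.57 942 lo [ 0.448 -0.234  0.034] hi [ 0.49  -0.185  0.142] toppart ctr [ 0.469 -0.206  0.137] [0.001 0.098 0.142]
scene other_jar 0.43 6582 lo [0.405 0.023 0.016] hi [0.657 0.189 0.09 ] toppart ctr [0.502 0.102 0.101] [0.013 0.054 0.101]
scene other_jar 0.33 224 lo [0.465 0.084 0.08 ] hi [0.488 0.107 0.113] toppart ctr [0.478 0.094 0.108] [0.078 0.101 0.113]
```

```bash
ls pics
```

```text
crop_scale.png
crop_tray.png
scene0.png
top0.png
```

View pics/crop_scale.png

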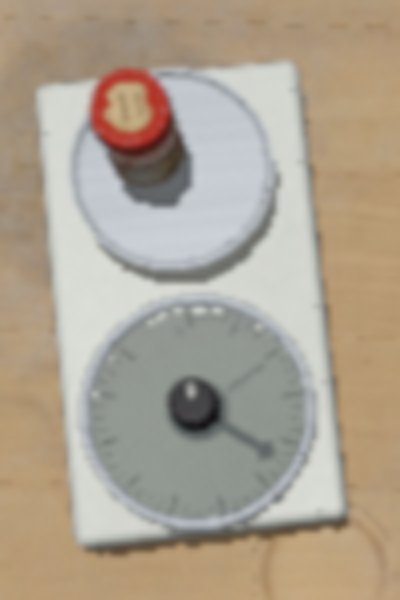

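View pics/crop_tray.png

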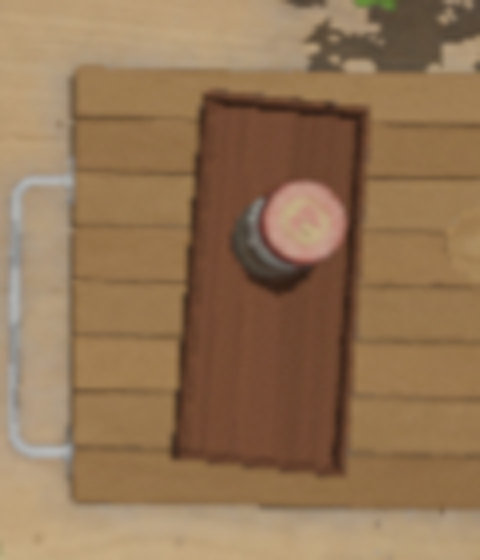

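```bash
cat > m.py <<'E'
import sys
from plant import r
from h import *
# usage: m.py x y z yawdeg  : tool-down target (TCP), shift in tool axes + rotvec deg
def plan(x,y,z,yaw):
    s=r.get_state(); Rc=R.from_quat(s["eef_rot"])
    Rt=R.from_euler('z',yaw,degrees=True)*R.from_quat([1,0,0,0])
    d=Rc.inv().apply(np.array([x,y,z])-s["tool_pos"]); rv=(Rc.inv()*Rt).as_rotvec(degrees=True)
    e=Rc.as_matrix()[:,0]
    print("t",round(s["clock"],2),"pos",s["tool_pos"].round(4),"yaw",np.degrees(np.arctan2(e[1],e[0])).round(2),"q",s["q"].round(2),"F",s["contact_force"].round(2),"M",s["moment"].round(3),"op",round(s["opening"],3))
    print("shift mm",(d*1000).round(1),"rot",rv.round(2))
if __name__=="__main__": plan(*map(float,sys.argv[1:]))
E
python3 - <<'E'
from h import *
p=dict(np.load('top.npz'))
print('jar top',atz(p,252.2,196,.192), 'other top',atz(p,330+305/4,220+222/4,.141),'knob top',atz(p,220+195/4,170+403/4,.112))
g=lambda pts,o,z:[atz(p,o[0]+a/4,o[1]+b/4,z)[:2].round(4) for a,b in pts]
print('tray corners',g([(205,95),(367,107),(343,470),(177,458)],(330,220),.053))
print('scale corners',g([(38,88),(297,62),(345,520),(80,545)],(220,170),.052))
print('dial',g([(199,412)],(220,170),.069),'pan',g([(175,170)],(220,170),.087),'ptr tip',g([(268,450)],(220,170),.066))
E
python3 m.py 0.5 0 0.3 0
```

```text
jar top [0.62903512 0.1257984  0.192     ] other top [ 0.47195599 -0.21021518  0.141     ] knob top [0.47973545 0.09156578 0.112     ]
tray corners [array([ 0.5566, -0.1702]), array([ 0.5514, -0.2671]), array([ 0.3384, -0.2484]), array([ 0.3433, -0.1524])]
scale corners [array([0.676 , 0.1968]), array([0.6962, 0.041 ]), array([0.4196, 0.0063]), array([0.4026, 0.1598])]
dial [array([0.4795, 0.0923])] pan [array([0.6188, 0.1095])] ptr tip [array([0.4584, 0.0518])]
t 1.7 pos [ 0.249  -0.5733  0.2307] yaw 23.48 q [ 1.19  0.69 -0.19  1.57  0.16  0.9  -0.22] F [-0.65 -0.25  0.31] M [0.012 0.053 0.03 ] op 0.998
shift mm [ 458.6 -425.8  -69.3] rot [ 0.   -0.   23.48]
```

Emit:
send_rows(moves=[0.025,-0.023,-0.02,0,0,0,0.05,-0.047,-0.04,0,0,0,0.075,-0.07,-0.06,0,0,0,0.1,-0.095,-0.07,0,0,0,0.13,-0.12,-0.07,0,0,0], claw=-1)

```text
clock: 2.12
tool_pos: [0.3211, -0.4116, 0.3032]
eef_rot: [0.979, 0.202, 0.001, 0.002]
contact_force: [1.1, 0.6, -0.3]
opening: 1.0
```

```bash
python3 m.py 0.63 0.126 0.30 0
```

```text
t 2.12 pos [ 0.3211 -0.4116  0.3032] yaw 23.36 q [ 0.96  0.46 -0.21  1.78  0.12  0.91 -0.47] F [ 1.08  0.62 -0.26] M [-0.033 -0.039  0.02 ] op 1.0
shift mm [ 496.7 -371.1    1.8] rot [ 0.28 -0.12 23.36]
```

Emit:
send_rows(moves=[0.033,-0.025,0,0,0,1.5,0.066,-0.05,0,0,0,3,0.1,-0.074,0,0,0,4.5,0.132,-0.099,0,0,0,6,0.165,-0.124,0,0,0,7.8])

```text
clock: 2.53
tool_pos: [0.424, -0.2307, 0.3031]
eef_rot: [0.991, 0.134, 0.001, 0.003]
contact_force: [1.1, -0.4, -0.5]
opening: 1.002
```

```bash
python3 m.py 0.63 0.126 0.30 0
```

```text
t 2.53 pos [ 0.424  -0.2307  0.3031] yaw 15.46 q [ 0.54  0.41 -0.2   1.89  0.11  0.85 -1.02] F [ 1.15 -0.36 -0.55] M [-0.012 -0.064  0.024] op 1.002
shift mm [ 293.6 -288.9    2.1] rot [ 0.3  -0.17 15.46]
```

Emit:
send_rows(moves=[0.03,-0.029,0,0,0,1.5,0.06,-0.058,0,0,0,3,0.09,-0.087,0,0,0,4.5,0.12,-0.116,0,0,0,6,0.147,-0.145,0,0,0,7.8])

```text
clock: 2.95
tool_pos: [0.528, -0.0499, 0.3028]
eef_rot: [0.998, 0.066, 0.002, 0.003]
contact_force: [-0.3, -0.3, 0.0]
opening: 1.001
```

```bash
python3 m.py 0.63 0.126 0.27 0
```

```text
t 2.95 pos [ 0.528  -0.0499  0.3028] yaw 7.58 q [ 0.11  0.47 -0.17  1.76  0.1   0.91 -1.54] F [-0.3  -0.25  0.03] M [-0.038 -0.013 -0.012] op 1.001
shift mm [ 124.1 -161.1   32.3] rot [ 0.31 -0.23  7.58]
```

Emit:
send_rows(moves=[0.025,-0.032,0,0,0,1.5,0.05,-0.064,0.008,0,0,3,0.075,-0.097,0.016,0,0,4.5,0.1,-0.13,0.024,0.2,-0.2,6,0.124,-0.161,0.032,0.3,-0.2,7.5])

```text
clock: 3.37
tool_pos: [0.6306, 0.1279, 0.2701]
eef_rot: [1.0, 0.0, 0.0, -0.0]
contact_force: [0.3, -0.7, -0.2]
opening: 1.004
```

```bash
python3 m.py 0.63 0.126 0.27 0; python3 - <<'E'
from plant import r,imaging
from h import *
p=imaging.snapshot("wrist"); save(p,"w1.png")
p=imaging.snapshot("top"); save(p,"t1.png",(200,150,340,320),4)
for o in imaging.silhouettes("jar",p)[:3]:
    c=cloud(p,o["pixels"]); print(o["score"],np.percentile(c,3,0).round(3),np.percentile(c,97,0).round(3))
E
```

```text
t 3.37 pos [0.6306 0.1279 0.2701] yaw 0.02 q [-0.21  0.67 -0.12  1.46  0.09  1.01 -1.92] F [ 0.3  -0.73 -0.24] M [-0.033 -0.015 -0.066] op 1.004
shift mm [-0.6  1.9  0.1] rot [-0.   -0.04  0.02]
0.51 [ 0.452 -0.229  0.043] [ 0.493 -0.186  0.144]
```

View pics/w1.png

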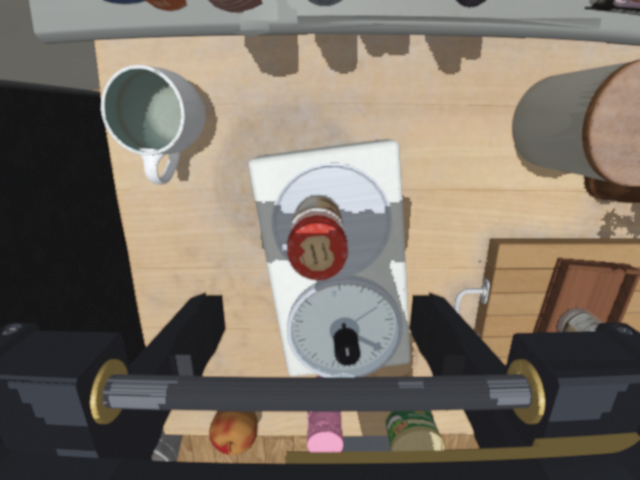

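The wrist view shows the jar cap at (318,250), midway between the fingers (220 and 412).

```bash
python3 - <<'E'
from plant import r,imaging
from h import *
p=imaging.snapshot("wrist"); save(p,"w1c.png",(260,180,380,300),5)
print(atz(p,318,250,.192))
for o in imaging.silhouettes("jar",p)[:4]:
    c=cloud(p,o["pixels"]); t=c[c[:,2]>.186]; t=t[t[:,2]<.2]
    print(o["score"],np.percentile(c,3,0).round(3),np.percentile(c,97,0).round(3),len(t), len(t) and (np.percentile(t,2,0).round(4),np.percentile(t,98,0).round(4),cv2.minEnclosingCircle(t[:,:2].astype(np.float32))))
E
```

```text
[0.62812726 0.12970335 0.192     ]
0.9 [0.337 0.098 0.069] [0.366 0.139 0.107] 0 0
0.67 [0.608 0.108 0.101] [0.648 0.147 0.192] 2868 (array([0.607 , 0.1079, 0.1884]), array([0.6465, 0.1466, 0.1924]), ((0.6263025403022766, 0.12714605033397675), 0.022070428356528282))
```

View pics/w1c.png

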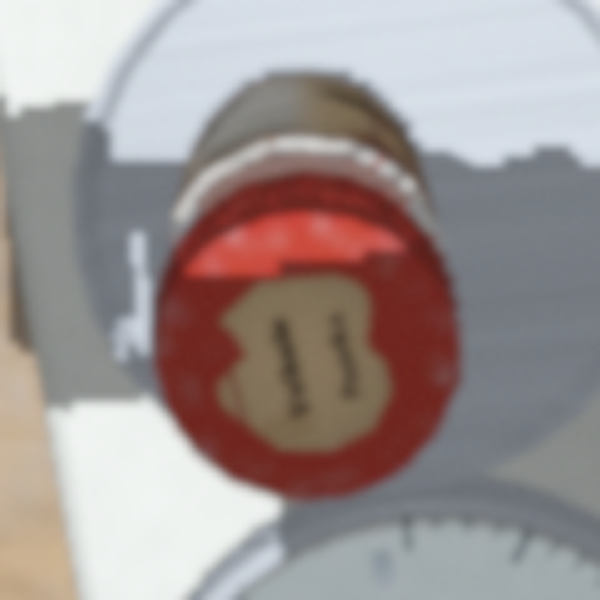

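Emit:
send_rows(moves=[-0.003,0,0.02,0,0,0,-0.004,0,0.045,0,0,0,-0.004,0,0.072,0,0,0,-0.004,0,0.095,0,0,0,-0.004,0,0.107,0,0,0])

```text
clock: 4.03
tool_pos: [0.6239, 0.122, 0.1611]
eef_rot: [1.0, -0.001, -0.002, 0.002]
contact_force: [-0.1, -0.3, -0.3]
opening: 0.998
```

Emit:
send_rows(moves=[0,0,0,0,0,0,0,0,0,0,0,0,0,0,0,0,0,0,0,0,0,0,0,0,0,0,0,0,0,0], claw=1, grip_force=18)

```text
clock: 4.45
tool_pos: [0.6249, 0.1221, 0.1626]
eef_rot: [1.0, -0.001, -0.001, 0.001]
contact_force: [0.4, 0.2, 0.1]
opening: 0.643
```

```bash
python3 m.py 0.627 0.128 0.163 0
```

```text
t 4.45 pos [0.6249 0.1221 0.1626] yaw -0.08 q [-0.21  0.78 -0.11  1.59  0.11  0.77 -1.94] F [0.39 0.25 0.06] M [ 0.007 -0.038 -0.002] op 0.643
shift mm [ 2.1 -5.9 -0.4] rot [ 0.16  0.06 -0.08]
```

Emit:
send_rows(moves=[0.001,-0.003,0,0,0,0,0.002,-0.0055,0,0,0,0,0.002,-0.0055,0,0,0,0,0.002,-0.0055,0,0,0,0,0.002,-0.0055,0,0,0,0], claw=-0.3)

```text
clock: 4.87
tool_pos: [0.6268, 0.1278, 0.1626]
eef_rot: [1.0, -0.001, -0.001, 0.001]
contact_force: [-0.4, -0.0, 0.2]
opening: 0.651
```

```bash
python3 m.py 0.627 0.1275 0.163 0
```

```text
t 4.87 pos [0.6268 0.1278 0.1626] yaw -0.07 q [-0.22  0.79 -0.11  1.58  0.11  0.78 -1.94] F [-0.38 -0.    0.16] M [0.017 0.046 0.006] op 0.651
shift mm [ 0.2  0.3 -0.4] rot [ 0.17  0.06 -0.07]
```

Emit:
send_rows(moves=[0,0,0,0,0,0,0,0,0,0,0,0,0,0,0,0,0,0,0,0,0,0,0,0,0,0,0,0,0,0], claw=1, grip_force=20)

```text
clock: 5.28
tool_pos: [0.6268, 0.1276, 0.1625]
eef_rot: [1.0, -0.001, -0.001, 0.002]
contact_force: [-0.1, 0.5, -0.4]
opening: 0.502
```

Emit:
send_rows(moves=[0,0,0,0,0,0,0,0,0,0,0,0,0,0,-0.005,0,0,0,0,0,-0.012,0,0,0,0,0,-0.02,0,0,0])

```text
clock: 5.7
tool_pos: [0.6265, 0.1276, 0.1829]
eef_rot: [1.0, -0.001, -0.001, 0.002]
contact_force: [0.2, -0.3, -1.1]
opening: 0.499
```

```bash
python3 m.py 0.5 -0.04 0.26 -4.8; python3 - <<'E'
from plant import r,imaging
from h import *
p=imaging.snapshot("scene"); save(p,"s2.png",(180,140,380,320),4)
E
```

```text
t 5.7 pos [0.6265 0.1276 0.1829] yaw -0.08 q [-0.22  0.76 -0.11  1.57  0.11  0.82 -1.94] F [ 0.23 -0.35 -1.12] M [ 0.057 -0.023 -0.003] op 0.499
shift mm [-126.5  168.   -76.3] rot [0.19 0.11 4.72]
```

View pics/s2.png

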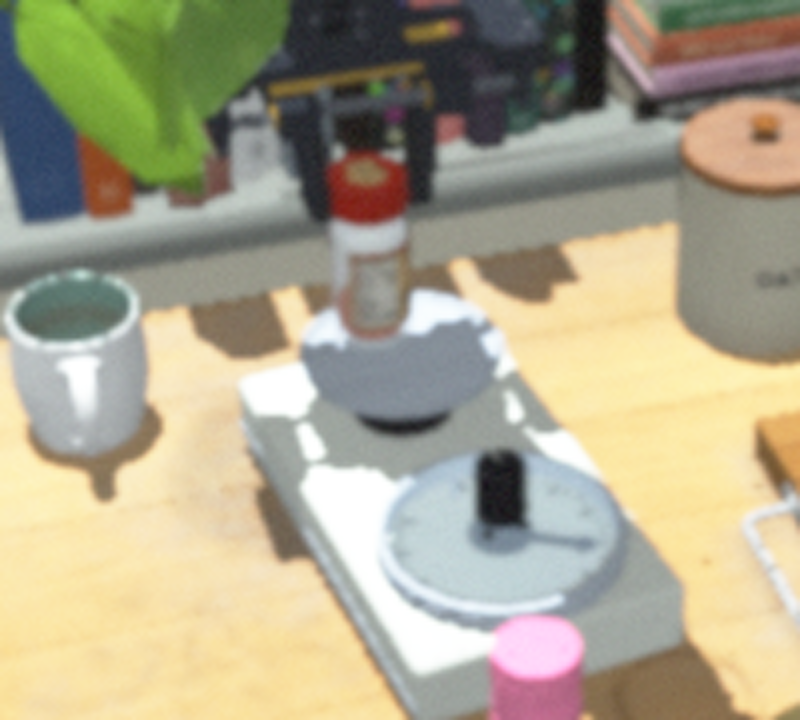

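The scene view shows the jar held clear above the pan, with its base at about (375,335) in the crop. Now I'll raise it and carry it over.

Emit:
send_rows(moves=[0,0,-0.02,0,0,0,0,0,-0.045,0,0,0,-0.015,0.02,-0.065,0,0,1,-0.036,0.048,-0.076,0,0,2,-0.058,0.078,-0.076,0,0,3])

```text
clock: 6.17
tool_pos: [0.5714, 0.0511, 0.2644]
eef_rot: [1.0, -0.026, 0.005, 0.0]
contact_force: [0.0, -1.4, -1.6]
opening: 0.5
```

```bash
python3 m.py 0.375 -0.204 0.26 -4.8
```

```text
t 6.17 pos [0.5714 0.0511 0.2644] yaw -2.99 q [-0.1   0.57 -0.11  1.7   0.08  0.87 -1.87] F [ 0.   -1.38 -1.6 ] M [-0.039 -0.052 -0.009] op 0.5
shift mm [-182.8  265.     2.7] rot [-0.01 -0.52  1.81]
```

Emit:
send_rows(moves=[-0.022,0.032,0,0,0,0.4,-0.044,0.064,0,0,0,0.8,-0.066,0.096,0,0,0,1.2,-0.088,0.128,0,0,0,1.5,-0.11,0.16,0,0,0,1.8])

```text
clock: 6.58
tool_pos: [0.4521, -0.1042, 0.2641]
eef_rot: [0.999, -0.042, 0.005, 0.0]
contact_force: [-0.2, -0.7, -2.0]
opening: 0.496
```

```bash
python3 m.py 0.375 -0.204 0.24 -4.8
```

```text
t 6.58 pos [ 0.4521 -0.1042  0.2641] yaw -4.79 q [ 0.21  0.43 -0.12  2.    0.08  0.71 -1.61] F [-0.15 -0.71 -2.  ] M [-0.055 -0.023  0.021] op 0.496
shift mm [-68.8 105.9  23.4] rot [-0.   -0.61  0.01]
```

Emit:
send_rows(moves=[-0.017,0.026,0,0,-0.1,0,-0.035,0.053,0,0,-0.2,0,-0.054,0.083,0.005,0,-0.4,0,-0.068,0.104,0.015,0,-0.5,0,-0.069,0.106,0.023,0,-0.6,0])

```text
clock: 7.0
tool_pos: [0.371, -0.2084, 0.2407]
eef_rot: [0.999, -0.046, -0.001, 0.001]
contact_force: [-0.5, 0.8, -1.0]
opening: 0.497
```

```bash
python3 m.py 0.375 -0.204 0.1135 -4.8;  python3 - <<'E'
from plant import r,imaging
from h import *
p=imaging.snapshot("wrist"); save(p,"w3.png")
p=imaging.snapshot("scene"); save(p,"s3.png",(360,160,520,320),4)
E
```

```text
t 7.0 pos [ 0.371  -0.2084  0.2407] yaw -5.28 q [ 0.48  0.42 -0.12  2.12  0.09  0.6  -1.36] F [-0.5   0.77 -0.96] M [ 0.059  0.044 -0.061] op 0.497
shift mm [  3.7  -5.1 127.1] rot [ 0.16  0.07 -0.48]
```

View pics/w3.png

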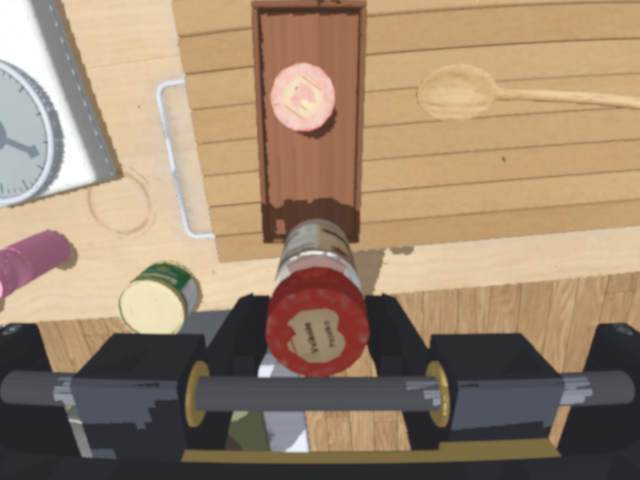

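View pics/s3.png

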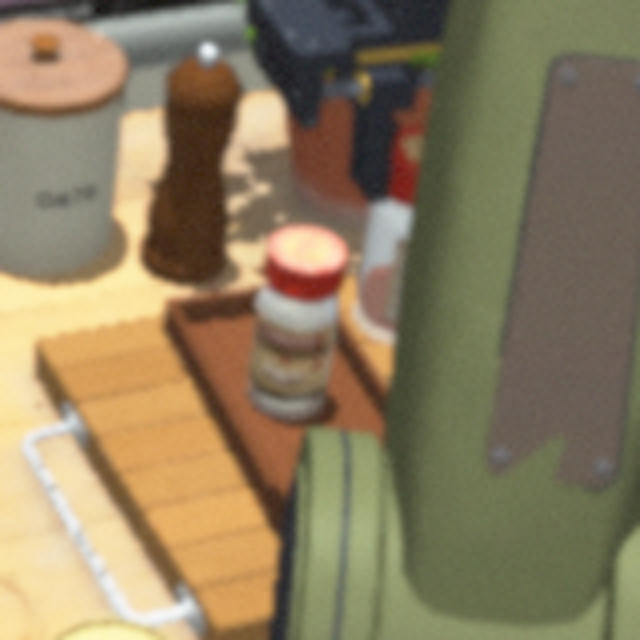

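The wrist view shows the tray corners at roughly (265,242), (358,241), (254,5) and (366,3). The other jar is at (303,97) and the held jar is over the near end.

```bash
python3 - <<'E'
from plant import r,imaging
from h import *
p=imaging.snapshot("wrist")
for a,b in[(254,5),(366,3),(358,241),(265,242)]: print(atz(p,a,b,.053).round(4))
print(atz(p,303,97,.141))
for q in("other_jar","tray"):
  for o in imaging.silhouettes(q,p)[:3]:
    c=cloud(p,o["pixels"]);t=c[(c[:,2]>.132)&(c[:,2]<.15)]
    print(q,o["score"],np.percentile(c,3,0).round(3),np.percentile(c,97,0).round(3),len(t),len(t) and cv2.minEnclosingCircle(t[:,:2].astype(np.float32)))
E
```

```text
[ 0.5574 -0.1674  0.053 ]
[ 0.5505 -0.2623  0.053 ]
[ 0.3379 -0.2441  0.053 ]
[ 0.3451 -0.1492  0.053 ]
[ 0.47375064 -0.20449586  0.141     ]
other_jar 0.55 [ 0.452 -0.227  0.139] [ 0.49  -0.19   0.142] 3419 ((0.4707176089286804, -0.20827920734882355), 0.022318433970212936)
tray 0.87 [ 0.351 -0.26   0.033] [ 0.552 -0.161  0.053] 26 ((0.47067585587501526, -0.20906874537467957), 0.022079546004533768)
tray 0.74 [0.418 0.01  0.015] [0.584 0.089 0.07 ] 0 0
```

Emit:
send_rows(moves=[0.002,-0.003,0.015,0,0,0,0.004,-0.006,0.035,0,0,-0.5,0.0045,-0.007,0.058,0.2,0,-0.5,0.0045,-0.007,0.078,0.2,0,-0.5,0.0045,-0.007,0.088,0.2,0,-0.5])

```text
clock: 7.67
tool_pos: [0.3825, -0.1949, 0.1516]
eef_rot: [0.999, -0.035, 0.001, -0.002]
contact_force: [0.5, 0.2, -1.6]
opening: 0.5
```

```bash
python3 m.py 0.376 -0.202 0.1135 -4.8
```

```text
t 7.67 pos [ 0.3825 -0.1949  0.1516] yaw -3.96 q [ 0.42  0.6  -0.09  2.22  0.13  0.33 -1.41] F [ 0.53  0.18 -1.64] M [ 0.02   0.036 -0.016] op 0.5
shift mm [-6.1  7.7 38.1] rot [-0.28 -0.09  0.84]
```

Emit:
send_rows(moves=[-0.003,0.004,0,0,0,0,-0.005,0.006,0,-0.2,0,0.5,-0.006,0.007,0,-0.2,0,0.8,-0.006,0.0075,0.005,-0.2,0,0.8,-0.006,0.0075,0.012,-0.2,0,0.8])

```text
clock: 8.08
tool_pos: [0.377, -0.2024, 0.1403]
eef_rot: [0.999, -0.042, 0.002, -0.0]
contact_force: [-0.2, 1.1, -1.7]
opening: 0.501
```

```bash
python3 m.py 0.376 -0.202 0.1135 -4.8
```

```text
t 8.08 pos [ 0.377  -0.2024  0.1403] yaw -4.78 q [ 0.43  0.62 -0.07  2.24  0.14  0.29 -1.42] F [-0.15  1.09 -1.7 ] M [0.051 0.006 0.003] op 0.501
shift mm [-1.2 -0.3 26.8] rot [-0.02 -0.28  0.02]
```

Emit:
send_rows(moves=[0,0,0.006,0,-0.2,0,-0.001,0,0.013,0,-0.3,0,-0.001,0,0.019,0,-0.3,0,-0.001,0,0.024,0,-0.3,0,-0.001,0,0.0265,0,-0.3,0])

```text
clock: 8.5
tool_pos: [0.3758, -0.2022, 0.1129]
eef_rot: [0.999, -0.042, -0.001, -0.0]
contact_force: [-0.3, 0.3, -1.5]
opening: 0.493
```

```bash
python3 m.py 0.376 -0.202 0.1115 -4.8
```

```text
t 8.5 pos [ 0.3758 -0.2022  0.1129] yaw -4.77 q [ 0.42  0.68 -0.05  2.25  0.15  0.21 -1.42] F [-0.27  0.3  -1.51] M [ 0.014  0.088 -0.008] op 0.493
shift mm [ 0.1 -0.2  1.4] rot [-0.04  0.09  0.03]
```

Emit:
send_rows(moves=[0,0,0.0005,0,0,0,0,0,0.001,0,0,0,0,0,0.0015,0,0,0,0,0,0.002,0,0,0,0,0,0.002,0,0,0])

```text
clock: 8.92
tool_pos: [0.3761, -0.2021, 0.1123]
eef_rot: [0.999, -0.041, 0.0, -0.0]
contact_force: [-1.4, 2.2, 18.3]
opening: 0.499
```

Emit:
send_rows(moves=[0,0,-0.0005,0,0,0,0,0,-0.0005,0,0,0,0,0,-0.0005,0,0,0,0,0,-0.0005,0,0,0,0,0,-0.0005,0,0,0], claw=-0.4)

```text
clock: 9.33
tool_pos: [0.3761, -0.2021, 0.1126]
eef_rot: [0.999, -0.042, -0.0, -0.0]
contact_force: [-0.2, -1.2, -0.7]
opening: 0.698
```

```bash
python3 m.py 0.376 -0.202 0.1115 -4.8; python3 - <<'E'
from plant import r,imaging
from h import *
p=imaging.snapshot("wrist"); save(p,"w4.png")
E
```

```text
t 9.33 pos [ 0.3761 -0.2021  0.1126] yaw -4.76 q [ 0.42  0.68 -0.05  2.26  0.15  0.21 -1.42] F [-0.2  -1.21 -0.72] M [0.024 0.038 0.012] op 0.698
shift mm [-0.1 -0.1  1.1] rot [-0.01  0.01  0.04]
```

View pics/w4.png

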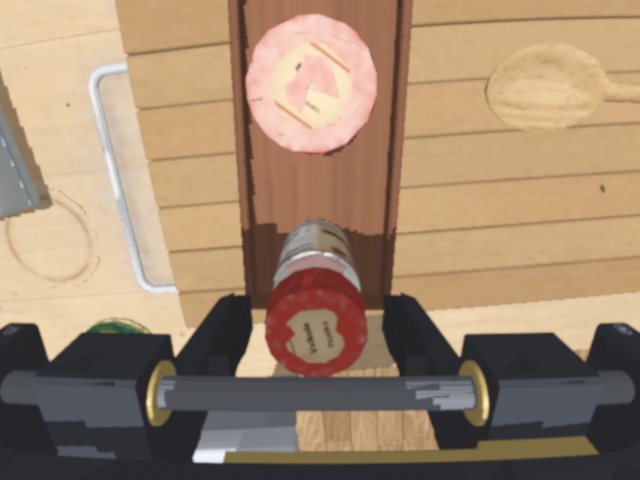

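The jar stands upright at the tray's near end with both fingers clear of it. I'll retreat straight up.

Emit:
send_rows(moves=[0,0,-0.01,0,0,0,0,0,-0.03,0,0,0,0,0,-0.06,0,0,0,0,0,-0.09,0,0,0,0,0,-0.12,0,0,0])

```text
clock: 9.8
tool_pos: [0.3755, -0.2019, 0.2337]
eef_rot: [0.999, -0.042, -0.001, -0.0]
contact_force: [0.3, -1.0, -0.8]
opening: 0.7
```

```bash
python3 m.py 0.4795 0.092 0.22 0; python3 - <<'E'
from plant import r,imaging
from h import *
p=imaging.snapshot("wrist"); save(p,"w5.png")
E
```

```text
t 9.8 pos [ 0.3755 -0.2019  0.2337] yaw -4.76 q [ 0.47  0.44 -0.13  2.13  0.1   0.58 -1.38] F [ 0.31 -0.97 -0.83] M [-0.007 -0.018 -0.047] op 0.7
shift mm [  79.3 -301.5   13.8] rot [-0.05  0.08 -4.76]
```

View pics/w5.png

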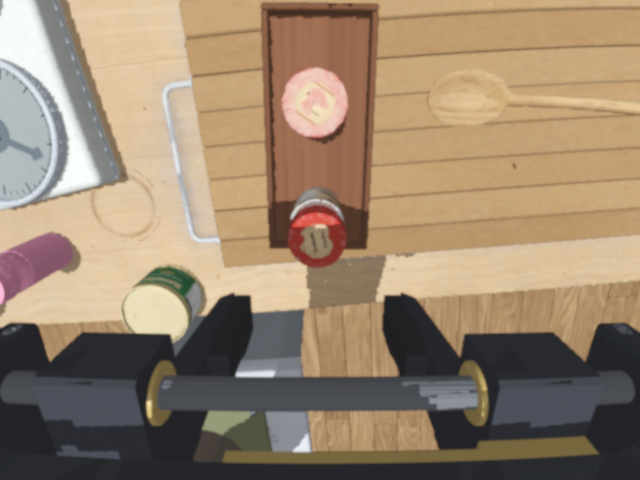

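The wrist view shows both jars upright in the tray, ours at (318,237) and the other at (315,103). On to the knob.

Emit:
send_rows(moves=[0.006,-0.025,0,0,0,-0.5,0.013,-0.055,0,0,0,-1,0.022,-0.085,0,0,0,-1.5,0.03,-0.115,0,0,0,-2,0.04,-0.15,0,0,0,-2.5])

```text
clock: 10.27
tool_pos: [0.4304, -0.0566, 0.2379]
eef_rot: [1.0, -0.021, 0.003, 0.002]
contact_force: [0.8, -0.1, 0.8]
opening: 0.701
```

```bash
python3 m.py 0.4795 0.092 0.20 0
```

```text
t 10.27 pos [ 0.4304 -0.0566  0.2379] yaw -2.38 q [ 0.1   0.43 -0.12  2.11  0.09  0.59 -1.69] F [ 0.79 -0.15  0.81] M [-0.013 -0.056 -0.014] op 0.701
shift mm [  42.7 -150.6   37.6] rot [ 0.21 -0.37 -2.38]
```

Emit:
send_rows(moves=[0.01,-0.033,0.003,0,0,-0.5,0.02,-0.066,0.01,0,0,-1,0.03,-0.1,0.02,0,0,-1.5,0.04,-0.132,0.03,0,0,-2,0.043,-0.15,0.038,0.2,-0.3,-2.4])

```text
clock: 10.68
tool_pos: [0.4809, 0.0963, 0.1987]
eef_rot: [1.0, 0.003, 0.001, -0.001]
contact_force: [-1.0, 0.5, 0.0]
opening: 0.702
```

```bash
python3 m.py 0.4795 0.092 0.20 0; python3 - <<'E'
from plant import r,imaging
from h import *
p=imaging.snapshot("wrist"); save(p,"w6.png")
for o in imaging.silhouettes("knob_grip",p)[:2]:
    c=cloud(p,o["pixels"]); t=c[(c[:,2]>.107)&(c[:,2]<.12)]
    print(o["score"],len(t),np.percentile(t,[2,98],axis=0).round(4) if len(t) else 0, len(t) and cv2.minEnclosingCircle(t[:,:2].astype(np.float32)))
for o in imaging.pinpoint("knob_grip",p)[:2]: print(o["score"],atz(p,o["point"][0]*640,o["point"][1]*480,.104))
E
```

```text
t 10.68 pos [0.4809 0.0963 0.1987] yaw 0.32 q [-0.23  0.56 -0.1   2.    0.1   0.57 -1.96] F [-1.02  0.48  0.01] M [ 0.048 -0.032  0.048] op 0.702
shift mm [-1.4  4.3 -1.3] rot [-0.14 -0.15  0.32]
0.97 1072 [[0.4678 0.0829 0.1081]
 [0.4921 0.1071 0.1128]] ((0.4793948233127594, 0.09502934664487839), 0.014360395260155201)
0.83 [0.48070226 0.09437187 0.104     ]
```

View pics/w6.png

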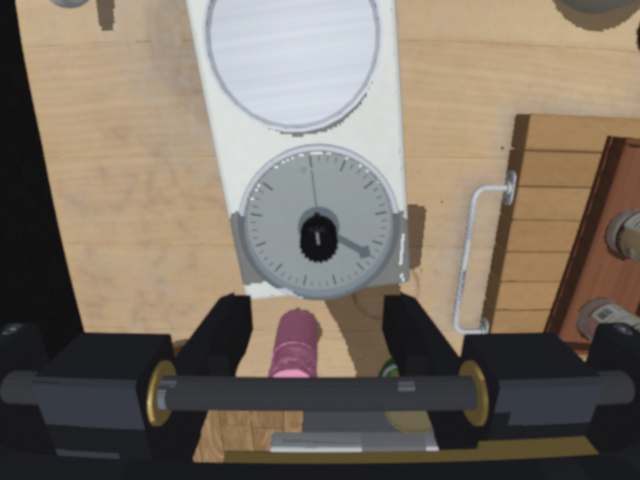

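The wrist view shows the pan empty and the slim pointer at zero. The broad pointer is at about (368,252) and the knob at (318,237), which puts it at (0.4795, 0.0945).

Emit:
send_rows(moves=[-0.001,0.001,0.012,0,0,0,-0.0015,0.002,0.032,0,0,0,-0.0015,0.002,0.052,0,0,0,-0.0015,0.002,0.065,0,0,0,-0.0015,0.002,0.07,0,0,0])

```text
clock: 11.25
tool_pos: [0.4764, 0.088, 0.1274]
eef_rot: [1.0, 0.0, -0.002, 0.001]
contact_force: [-0.2, -0.2, 0.6]
opening: 0.7
```

```bash
python3 m.py 0.4795 0.0945 0.11 0
```

```text
t 11.25 pos [0.4764 0.088  0.1274] yaw 0.03 q [-0.23  0.69 -0.07  2.08  0.13  0.39 -1.98] F [-0.15 -0.25  0.61] M [-0.023  0.013 -0.046] op 0.7
shift mm [ 3.2 -6.5 17.4] rot [0.14 0.21 0.03]
```

Emit:
send_rows(moves=[0.002,-0.003,0.003,0,0,0,0.003,-0.006,0.007,0.1,0.2,0,0.003,-0.0065,0.012,0.1,0.2,0,0.003,-0.0065,0.016,0.1,0.2,0,0.003,-0.0065,0.0174,0.1,0.2,0])

```text
clock: 11.67
tool_pos: [0.4793, 0.0945, 0.1098]
eef_rot: [1.0, 0.0, -0.0, 0.0]
contact_force: [0.3, -0.6, -0.3]
opening: 0.698
```

Emit:
send_rows(moves=[0,0,0,0,0,0,0,0,0,0,0,0,0,0,0,0,0,0,0,0,0,0,0,0,0,0,0,0,0,0])

```text
clock: 12.08
tool_pos: [0.4794, 0.0945, 0.11]
eef_rot: [1.0, 0.0, 0.0, 0.0]
contact_force: [-0.8, -0.5, 0.4]
opening: 0.703
```

```bash
python3 m.py 0.4795 0.0945 0.11 0
```

```text
t 12.08 pos [0.4794 0.0945 0.11  ] yaw 0.04 q [-0.25  0.72 -0.06  2.08  0.13  0.34 -1.99] F [-0.79 -0.55  0.38] M [0.013 0.015 0.021] op 0.703
shift mm [ 0.1 -0.   0. ] rot [ 0.04 -0.02  0.04]
```

Emit:
send_rows(moves=[0,0,0,0,0,0,0,0,0,0,0,0,0,0,0,0,0,0,0,0,0,0,0,0,0,0,0,0,0,0], claw=1, grip_force=40)

```text
clock: 12.5
tool_pos: [0.4794, 0.0945, 0.11]
eef_rot: [1.0, 0.0, 0.0, 0.0]
contact_force: [-0.9, -0.4, -0.1]
opening: 0.347
```

Emit:
send_rows(moves=[0,0,0,0,0,0,0,0,0,0,0,0,0,0,0,0,0,0,0,0,0,0,0,0,0,0,0,0,0,0])

```text
clock: 12.92
tool_pos: [0.4794, 0.0945, 0.11]
eef_rot: [1.0, 0.0, 0.0, 0.0]
contact_force: [0.3, -0.1, 0.1]
opening: 0.001
```

Emit:
send_rows(moves=[0,0,0.001,0,0,0,0,0,0.002,0,0,0,0,0,0.003,0,0,0,0,0,0.004,0,0,0,0,0,0.005,0,0,0])

```text
clock: 13.33
tool_pos: [0.4794, 0.0945, 0.1048]
eef_rot: [1.0, 0.0, 0.0, 0.0]
contact_force: [-0.2, 0.0, 1.0]
opening: 0.005
```

```bash
python3 m.py 0.4795 0.0945 0.105 0
```

```text
t 13.33 pos [0.4794 0.0945 0.1048] yaw 0.04 q [-0.25  0.73 -0.06  2.08  0.13  0.33 -1.99] F [-0.21  0.04  1.04] M [ 0.042  0.055 -0.007] op 0.005
shift mm [ 0.1 -0.  -0.2] rot [ 0.04 -0.01  0.04]
```

The gripper shut fully on nothing, so I'll look at why.

```bash
python3 - <<'E'
from plant import r,imaging
from h import *
p=imaging.snapshot("scene"); save(p,"s7.png",(200,180,400,330),4)
p=imaging.snapshot("wrist"); save(p,"w7.png")
E
```

```text
(no output)
```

View pics/s7.png

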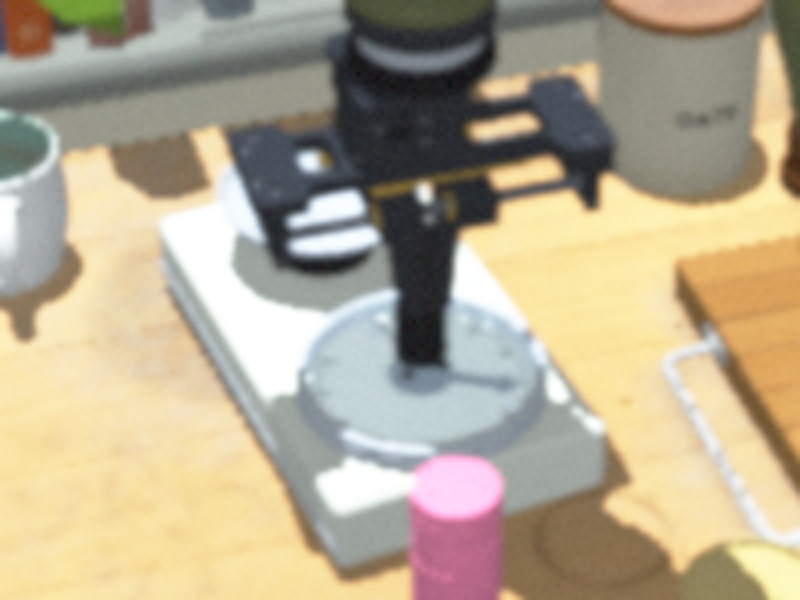

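View pics/w7.png

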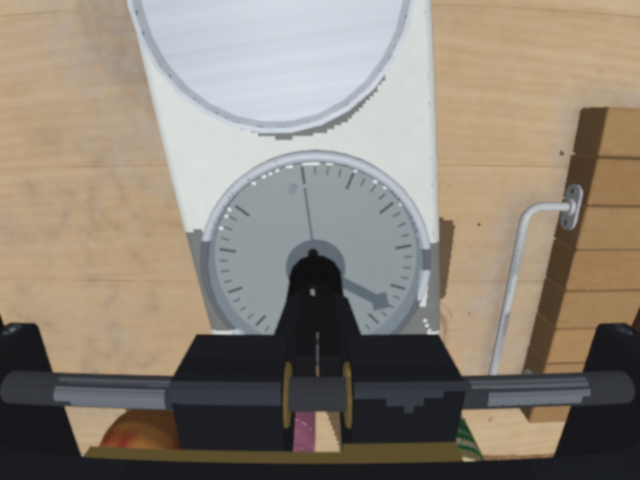

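```bash
python3 - <<'E'
from plant import r,imaging
from h import *
for n in("scene","wrist","top"):
    p=imaging.snapshot(n)
    for q in["knob_grip"]:
        for o in imaging.silhouettes(q,p)[:2]:
            c=cloud(p,o["pixels"]); print(n,q,round(o["score"],2),o["box"],o["pixels"].sum(),np.percentile(c,[3,50,97],axis=0).round(3).tolist() if len(c) else 0)
    c=cloud(p,np.ones((480,640),bool))
    s=c[(abs(c[:,0]-.48)<.05)&(abs(c[:,1]-.0945)<.04)&(c[:,2]>.075)&(c[:,2]<.13)]
    print(n,len(s),[ (round(a,3),s[(s[:,2]>a)&(s[:,2]<=a+.01)][:, :2].min(0).round(3),s[(s[:,2]>a)&(s[:,2]<=a+.01)][:, :2].max(0).round(3)) for a in(.075,.085,.095,.105,.115) if ((s[:,2]>a)&(s[:,2]<=a+.01)).any()])
    X=proj(p,[[.4794,.0945,.112],[.4794,.0945,.08]]); print("knob proj",X.round(1))
    if n=="wrist": save(p,"w7c.png",(240,200,400,360),4)
E
```

```text
scene knob_grip 0.53 [0.4762, 0.5551, 0.0177, 0.0335] 187 [[0.464, 0.084, 0.068], [0.47, 0.098, 0.094], [0.481, 0.108, 0.112]]
scene 268 [(0.075, array([0.463, 0.079]), array([0.485, 0.108])), (0.085, array([0.462, 0.084]), array([0.482, 0.108])), (0.095, array([0.463, 0.083]), array([0.483, 0.108])), (0.105, array([0.464, 0.081]), array([0.49 , 0.109])), (0.115, array([0.466, 0.079]), array([0.485, 0.108]))]
knob proj [[305.  255.2]
 [305.1 266.8]]
wrist knob_grip 0.71 [0.4955, 0.5702, 0.0867, 0.1133] 1992 [[0.482, 0.082, 0.069], [0.49, 0.095, 0.099], [0.494, 0.108, 0.112]]
wrist 3050 [(0.075, array([0.479, 0.08 ]), array([0.494, 0.11 ])), (0.085, array([0.481, 0.081]), array([0.494, 0.109])), (0.095, array([0.481, 0.081]), array([0.494, 0.109])), (0.105, array([0.482, 0.082]), array([0.494, 0.109])), (0.115, array([0.485, 0.08 ]), array([0.489, 0.108]))]
knob proj [[316.2 308.7]
 [316.3 279.8]]
top 0 []
knob proj [[267.4 270.9]
 [268.4 272.5]]
```

View pics/w7c.png

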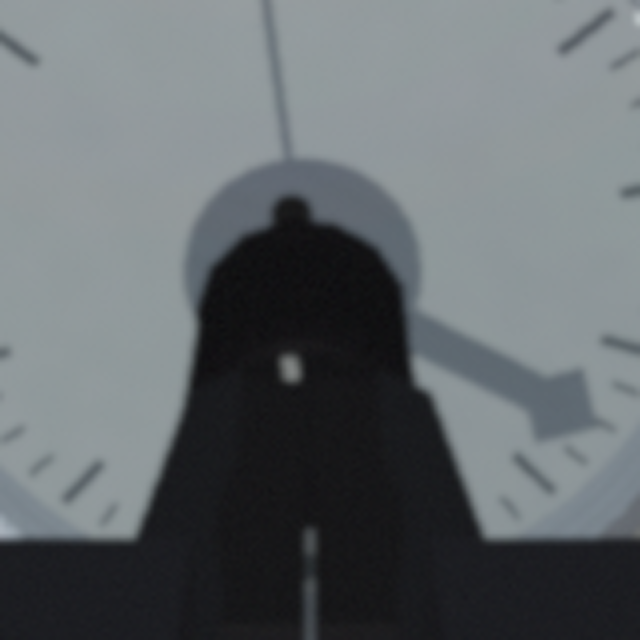

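```bash
python3 - <<'E'
from plant import r,imaging
from h import *
p=imaging.snapshot("wrist")
print("cam",ray(p,320,240)[0].round(4))
m=np.zeros((480,640),bool); m[255:340:6,[288,296,304,313,322,330,338,345]]=1
c=cloud(p,m); rr,cc=np.nonzero(m&(p["depth"]>0))
for i in range(len(c)):
    if i%8==0: print()
    print((cc[i],rr[i]),(c[i]*1000).round().astype(int),end=' ')
print(r.get_state()["opening"])
# contrast stretch
im=p["image"][200:360,240:400,::-1].astype(float); im=np.clip(im*5,0,255).astype(np.uint8)
cv2.imwrite("pics/w8.png",cv2.resize(im,None,fx=4,fy=4,interpolation=cv2.INTER_CUBIC))
E
```

```text
cam [0.5629 0.0942 0.2587]

(np.int64(288), np.int64(255)) [490 111  69] (np.int64(296), np.int64(255)) [490 106  69] (np.int64(304), np.int64(255)) [490 102  69] (np.int64(313), np.int64(255)) [494  96  79] (np.int64(322), np.int64(255)) [490  91  68] (np.int64(330), np.int64(255)) [490  87  68] (np.int64(338), np.int64(255)) [490  82  69] (np.int64(345), np.int64(255)) [490  78  68] 
(np.int64(288), np.int64(261)) [486 111  69] (np.int64(296), np.int64(261)) [486 106  68] (np.int64(304), np.int64(261)) [492 101  83] (np.int64(313), np.int64(261)) [494  96  88] (np.int64(322), np.int64(261)) [493  91  85] (np.int64(330), np.int64(261)) [491  87  82] (np.int64(338), np.int64(261)) [486  82  69] (np.int64(345), np.int64(261)) [486  78  69] 
(np.int64(288), np.int64(267)) [483 111  69] (np.int64(296), np.int64(267)) [488 106  82] (np.int64(304), np.int64(267)) [492 101  91] (np.int64(313), np.int64(267)) [493  96  95] (np.int64(322), np.int64(267)) [493  92  94] (np.int64(330), np.int64(267)) [490  87  87] (np.int64(338), np.int64(267)) [487  82  79] (np.int64(345), np.int64(267)) [482
[... 3661 characters left out ...]
147] (np.int64(296), np.int64(333)) [487 102 144] (np.int64(304), np.int64(333)) [487  99 145] (np.int64(313), np.int64(333)) [487  96 144] (np.int64(322), np.int64(333)) [487  92 143] (np.int64(330), np.int64(333)) [487  89 144] (np.int64(338), np.int64(333)) [487  86 144] (np.int64(345), np.int64(333)) [489  84 147] 
(np.int64(288), np.int64(339)) [510 102 181] (np.int64(296), np.int64(339)) [487 102 148] (np.int64(304), np.int64(339)) [487  99 148] (np.int64(313), np.int64(339)) [487  96 148] (np.int64(322), np.int64(339)) [487  92 148] (np.int64(330), np.int64(339)) [487  89 147] (np.int64(338), np.int64(339)) [487  86 147] (np.int64(345), np.int64(339)) [489  84 150] 0.00356832821657178
```

View pics/w8.png

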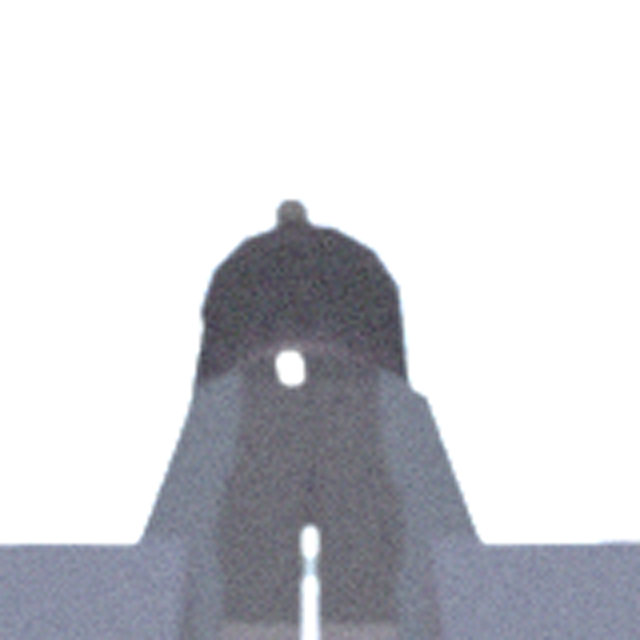

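The depth reading puts the shut fingers inside the knob's outline with no contact force, and the knob is still up (top 0.113). I'll reopen and close again gently, watching the opening.

Emit:
send_rows(moves=[0,0,0,0,0,0,0,0,0,0,0,0,0,0,0,0,0,0,0,0,0,0,0,0,0,0,0,0,0,0], claw=0, grip_force=15)

```text
clock: 14.2
tool_pos: [0.4795, 0.0945, 0.1051]
eef_rot: [1.0, 0.0, 0.0, 0.0]
contact_force: [0.2, 0.5, -0.7]
opening: 0.36
```

```bash
python3 - <<'E'
from plant import r,imaging
from h import *
print(r.get_state())
p=imaging.snapshot("wrist")
im=p["image"][150:400,170:470,::-1].astype(float); im=np.clip(im*2.5,0,255).astype(np.uint8)
cv2.imwrite("pics/w9.png",cv2.resize(im,None,fx=2.4,fy=2.4,interpolation=cv2.INTER_CUBIC))
c=cloud(p,np.ones((480,640),bool)); s=c[(abs(c[:,0]-.48)<.016)&(abs(c[:,1]-.0945)<.018)&(c[:,2]>.075)&(c[:,2]<.125)]
print(np.percentile(s,[1,50,99],axis=0).round(4))
E
```

```text
{'clock': 14.2, 'q': array([-0.25132372,  0.73102772, -0.06165182,  2.08337587,  0.12945874,
        0.33052439, -1.98989378]), 'qd': array([-0.00050855, -0.00026967, -0.00049063,  0.00021872, -0.00013128,
        0.00074356, -0.00090473]), 'joint_torque': array([ 4.54035717e-04, -4.57704806e+01,  5.98234646e-01, -6.46453276e+00,
        1.07928188e-02, -7.57608237e-02,  1.56394894e-04]), 'tool_pos': array([0.47947158, 0.09447393, 0.10505393]), 'eef_rot': array([9.99999868e-01, 3.33542810e-04, 1.97996682e-04, 3.38361467e-04]), 'contact_force': array([ 0.21411537,  0.46174486, -0.68500668]), 'moment': array([ 0.07023697,  0.03198132, -0.05470625]), 'opening': 0.36012975929808355}
[[0.468  0.0778 0.0798]
 [0.4858 0.0951 0.111 ]
 [0.4937 0.1113 0.1239]]
```

View pics/w9.png

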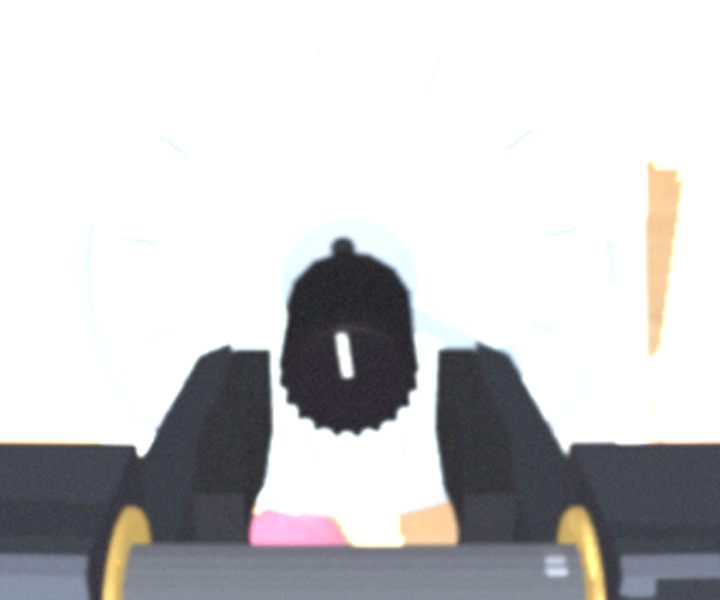

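Emit:
send_rows(moves=[0,0,0,0,0,0,0,0,0,0,0,0,0,0,0,0,0,0,0,0,0,0,0,0,0,0,0,0,0,0], claw=0.3, grip_force=15)

```text
clock: 14.67
tool_pos: [0.4795, 0.0945, 0.1051]
eef_rot: [1.0, 0.0, 0.0, 0.0]
contact_force: [0.4, 0.4, -0.5]
opening: 0.356
```

Emit:
send_rows(moves=[0,0,0,0,0,0,0,0,0,0,0,0,0,0,0,0,0,0,0,0,0,0,0,0,0,0,0,0,0,0], claw=0.6, grip_force=15)

```text
clock: 15.08
tool_pos: [0.4795, 0.0945, 0.105]
eef_rot: [1.0, 0.0, 0.0, 0.0]
contact_force: [1.0, 1.2, -0.0]
opening: 0.198
```

```bash
python3 - <<'E'
from plant import r,imaging
from h import *
print(r.get_state()["opening"])
p=imaging.snapshot("wrist")
im=p["image"][150:400,170:470,::-1].astype(float); im=np.clip(im*2.5,0,255).astype(np.uint8)
cv2.imwrite("pics/w10.png",cv2.resize(im,None,fx=2.4,fy=2.4,interpolation=cv2.INTER_CUBIC))
p=imaging.snapshot("scene")
im=p["image"][215:290,260:350,::-1].astype(float); im=np.clip(im*2.5,0,255).astype(np.uint8)
cv2.imwrite("pics/s10.png",cv2.resize(im,None,fx=7,fy=7,interpolation=cv2.INTER_CUBIC))
E
```

```text
0.19833580873123002
```

View pics/w10.png

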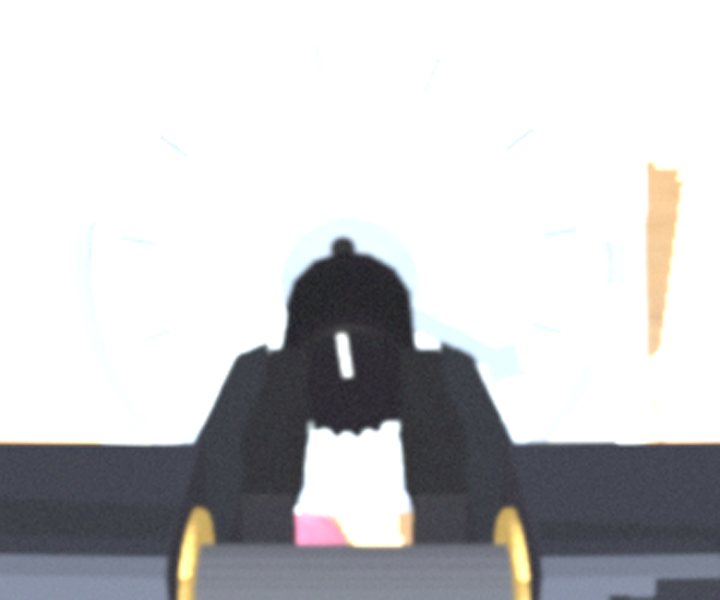

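View pics/s10.png

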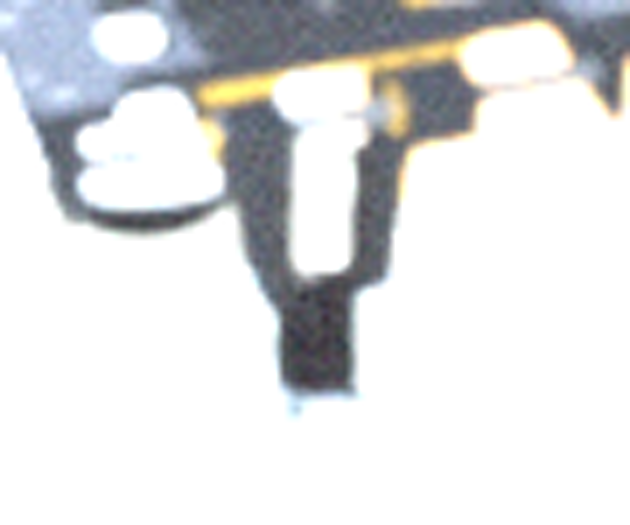

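```bash
python3 - <<'E'
from plant import r,imaging
from h import *
for n in("wrist","scene"):
    p=imaging.snapshot(n)
    c=cloud(p,np.ones((480,640),bool))
    d=abs(c[:,1]-.0945)
    s=c[(abs(c[:,0]-.48)<.02)&(d>.0165)&(d<.035)&(c[:,2]>.073)&(c[:,2]<.2)]
    print(n,np.histogram(s[:,2],bins=np.arange(.07,.2,.005)))
print(r.get_state()["tool_pos"])
E
```

```text
wrist (array([  0,   0,   0,   0,   0,   0,   0,   0,  20, 110, 149, 194, 212,
       259, 313, 300, 259, 255, 227, 163,  68,  91,  82,  57,  50]), array([0.07 , 0.075, 0.08 , 0.085, 0.09 , 0.095, 0.1  , 0.105, 0.11 ,
       0.115, 0.12 , 0.125, 0.13 , 0.135, 0.14 , 0.145, 0.15 , 0.155,
       0.16 , 0.165, 0.17 , 0.175, 0.18 , 0.185, 0.19 , 0.195]))
scene (array([ 0,  0,  0,  0,  0,  0,  0,  0,  5, 10, 16, 17, 17, 14, 19, 20, 19,
       26, 13, 10,  4,  5,  4,  3,  4]), array([0.07 , 0.075, 0.08 , 0.085, 0.09 , 0.095, 0.1  , 0.105, 0.11 ,
       0.115, 0.12 , 0.125, 0.13 , 0.135, 0.14 , 0.145, 0.15 , 0.155,
       0.16 , 0.165, 0.17 , 0.175, 0.18 , 0.185, 0.19 , 0.195]))
[0.47945292 0.09444247 0.10503613]
```

Both cameras put the fingertips at z≈0.1135 while the reported TCP is 0.105. So the real tips end about 8.5 mm above the reported TCP, not 25 mm below it, and they only closed just above the knob. To get a proper hold, I'll open and go about 27 mm lower.

Emit:
send_rows(moves=[0,0,0,0,0,0,0,0,0,0,0,0,0,0,0,0,0,0,0,0,0,0,0,0,0,0,0,0,0,0], claw=-0.3)

```text
clock: 15.7
tool_pos: [0.4795, 0.0945, 0.1051]
eef_rot: [1.0, 0.0, 0.0, 0.0]
contact_force: [0.1, 0.4, 0.2]
opening: 0.553
```

Emit:
send_rows(moves=[0,0,0,0,0,0,0,0,0.006,0,0,0,0,0,0.013,0,0,0,0,0,0.02,0,0,0,0,0,0.026,0,0,0])

```text
clock: 16.12
tool_pos: [0.4792, 0.0944, 0.078]
eef_rot: [1.0, 0.0, -0.0, 0.0]
contact_force: [-0.4, 0.5, -0.4]
opening: 0.651
```

```bash
python3 m.py 0.4795 0.0945 0.0785 0; python3 - <<'E'
from plant import r,imaging
from h import *
p=imaging.snapshot("wrist")
im=p["image"][150:400,170:470,::-1].astype(float); im=np.clip(im*2.5,0,255).astype(np.uint8)
cv2.imwrite("pics/w11.png",cv2.resize(im,None,fx=2.4,fy=2.4,interpolation=cv2.INTER_CUBIC))
for n in("wrist","scene"):
    p=imaging.snapshot(n)
    c=cloud(p,np.ones((480,640),bool)); d=abs(c[:,1]-.0945)
    s=c[(abs(c[:,0]-.48)<.02)&(d>.0165)&(d<.04)&(c[:,2]>.073)&(c[:,2]<.2)]; print(n,np.percentile(s[:,2],[0,1,5]))
E
```

```text
t 16.12 pos [0.4792 0.0944 0.078 ] yaw 0.04 q [-0.26  0.78 -0.05  2.1   0.14  0.26 -2.  ] F [-0.38  0.55 -0.39] M [0.025 0.051 0.031] op 0.651
shift mm [ 0.3 -0.1 -0.5] rot [0.05 0.03 0.04]
wrist [0.08328665 0.08674127 0.09425337]
scene [0.0840056  0.08523482 0.08888804]
```

View pics/w11.png

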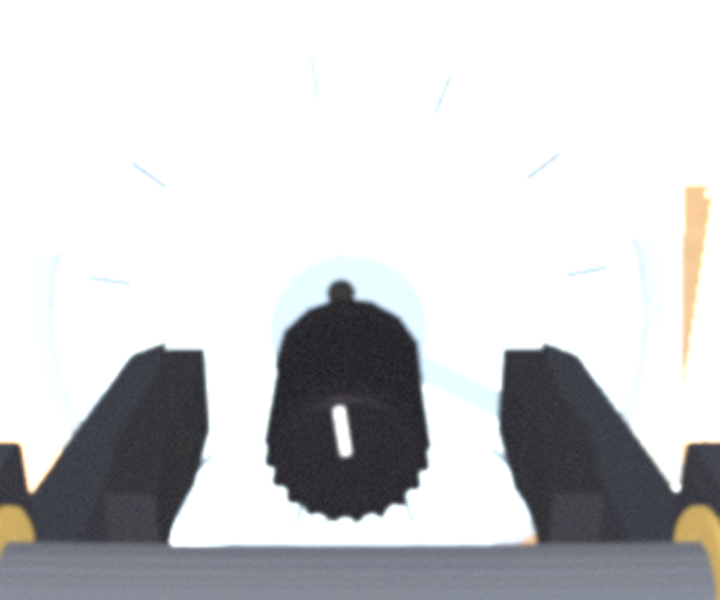

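The fingertips are now at about 0.085 on both sides of the knob, so I'll close.

Emit:
send_rows(moves=[0,0,0,0,0,0,0,0,0,0,0,0,0,0,0,0,0,0,0,0,0,0,0,0,0,0,0,0,0,0], claw=1, grip_force=40)

```text
clock: 16.68
tool_pos: [0.4793, 0.0956, 0.0785]
eef_rot: [1.0, 0.001, -0.0, -0.0]
contact_force: [-0.3, -2.2, 1.5]
opening: 0.304
```

Emit:
send_rows(moves=[0,0,0,0,0,0,0,0,0,0,0,0,0,0,0,0,0,0,0,0,0,0,0,0,0,0,0,0,0,0])

```text
clock: 17.1
tool_pos: [0.4793, 0.0955, 0.0786]
eef_rot: [1.0, 0.001, -0.0, -0.0]
contact_force: [0.6, 0.7, 0.2]
opening: 0.309
```

Emit:
send_rows(moves=[0,0,0.001,0,0,0,0,0,0.002,0,0,0,0,0,0.003,0,0,0,0,0,0.004,0,0,0,0,0,0.005,0,0,0])

```text
clock: 17.52
tool_pos: [0.4793, 0.0955, 0.0738]
eef_rot: [1.0, 0.001, 0.0, -0.0]
contact_force: [-0.2, 0.1, 7.9]
opening: 0.306
```

```bash
python3 m.py 0.4795 0.0945 0.0735 0
```

```text
t 17.52 pos [0.4793 0.0955 0.0738] yaw 0.09 q [-0.26  0.79 -0.05  2.1   0.14  0.25 -2.  ] F [-0.15  0.13  7.88] M [ 0.002  0.268 -0.024] op 0.306
shift mm [0.2 1.  0.3] rot [-0.03 -0.01  0.09]
```

Emit:
send_rows(moves=[0,0,0.0005,0,0,0,0,0,0.001,0,0,0,0,0,0.001,0,0,-2,0,0,0.001,0,0,-5,0,0,0.001,0,0,-9])

```text
clock: 17.93
tool_pos: [0.4793, 0.0952, 0.0733]
eef_rot: [0.997, 0.08, 0.0, 0.0]
contact_force: [-1.1, 0.7, 9.5]
opening: 0.305
```

```bash
python3 m.py 0.4793 0.0955 0.0730 34
```

```text
t 17.93 pos [0.4793 0.0952 0.0733] yaw 9.22 q [-0.25  0.79 -0.07  2.1   0.21  0.26 -1.91] F [-1.1   0.71  9.5 ] M [-0.131  0.251 -0.019] op 0.305
shift mm [ 0.  -0.3  0.3] rot [ 1.000e-02 -3.000e-02 -2.478e+01]
```

Emit:
send_rows(moves=[0,0,0.0003,0,0,-5,0,0,0.0004,0,0,-10,0,0,0.0004,0,0,-15,0,0,0.0004,0,0,-20,0,0,0.0004,0,0,-25])

```text
clock: 18.35
tool_pos: [0.4796, 0.0946, 0.0734]
eef_rot: [0.955, 0.296, 0.001, 0.001]
contact_force: [-0.8, -0.9, 8.8]
opening: 0.306
```

```bash
python3 m.py 0.4793 0.0953 0.0730 60; python3 - <<'E'
from plant import r,imaging
from h import *
p=imaging.snapshot("wrist"); save(p,"w12.png")
p=imaging.snapshot("top"); save(p,"t12.png",(220,220,320,320),5)
E
```

```text
t 18.35 pos [0.4796 0.0946 0.0734] yaw 34.42 q [-0.2   0.79 -0.15  2.1   0.41  0.28 -1.67] F [-0.81 -0.91  8.78] M [-0.249  0.17   0.058] op 0.306
shift mm [ 0.1 -0.7  0.4] rot [ 9.000e-02 -2.000e-02 -2.558e+01]
```

View pics/w12.png

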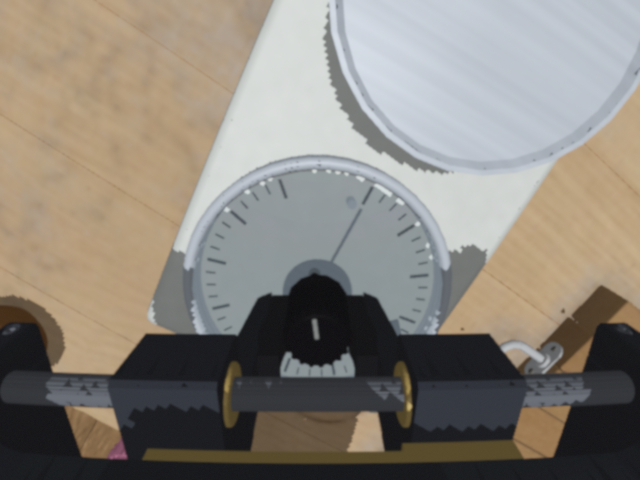

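The broad pointer stays at the same spot relative to the gripper (about (400,325)), so it is turning with the knob. I'll continue.

Emit:
send_rows(moves=[0,0,0.0003,0,0,-5,0,0,0.0006,0,0,-10,0,0,0.0006,0,0,-15,0,0,0.0006,0,0,-20,0,0,0.0006,0,0,-25])

```text
clock: 18.87
tool_pos: [0.4801, 0.0942, 0.0734]
eef_rot: [0.868, 0.496, 0.001, 0.001]
contact_force: [-0.3, -1.3, 9.3]
opening: 0.308
```

Emit:
send_rows(moves=[0,0,0.0003,0,0,-5,0,0,0.0005,0,0,-10,0,0,0.0005,0,0,-15,0,0,0.0005,0,0,-20,0,0,0.0005,0,0,-25])

```text
clock: 19.28
tool_pos: [0.4808, 0.094, 0.0735]
eef_rot: [0.739, 0.674, 0.001, 0.002]
contact_force: [-0.1, -0.7, 8.1]
opening: 0.305
```

```bash
python3 m.py 0.4793 0.0950 0.0730 110; python3 - <<'E'
from plant import r,imaging
from h import *
p=imaging.snapshot("wrist"); save(p,"w13.png")
E
```

```text
t 19.28 pos [0.4808 0.094  0.0735] yaw 84.74 q [-0.08  0.81 -0.35  2.09  0.76  0.37 -1.14] F [-0.09 -0.69  8.06] M [-0.133  0.031  0.031] op 0.305
shift mm [ 0.9 -1.6  0.5] rot [  0.24   0.1  -25.26]
```

View pics/w13.png

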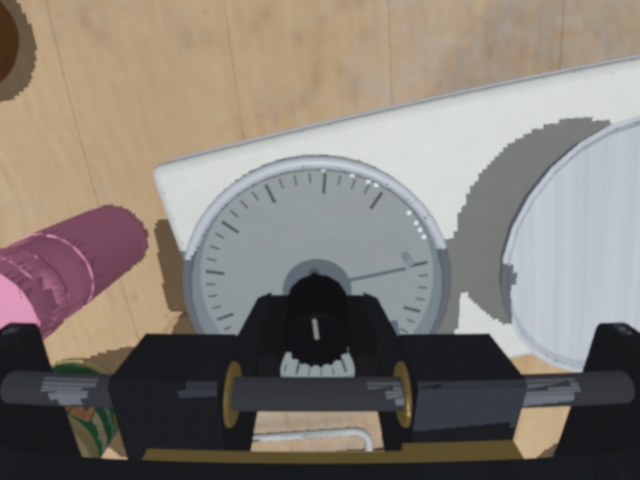

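Emit:
send_rows(moves=[0,0,0.0005,0,0,-5,0,0,0.0008,0,0,-10,0,0,0.0009,0,0,-15,0,0,0.0009,0,0,-20,0,0,0.0009,0,0,-25])

```text
clock: 19.75
tool_pos: [0.4815, 0.0941, 0.0732]
eef_rot: [0.572, 0.82, 0.001, 0.003]
contact_force: [-0.6, -0.6, 9.9]
opening: 0.305
```

Emit:
send_rows(moves=[0,0,0.0002,0,0,-3,0,0,0.0005,0,0,-6,0,0,0.0005,0,0,-9,0,0,0.0005,0,0,-12,0,0,0.0005,0,0,-15])

```text
clock: 20.17
tool_pos: [0.4819, 0.0943, 0.0733]
eef_rot: [0.459, 0.888, 0.002, 0.003]
contact_force: [-1.0, 0.3, 8.8]
opening: 0.307
```

```bash
python3 m.py 0.4793 0.0950 0.0730 130; python3 - <<'E'
from plant import r,imaging
from h import *
p=imaging.snapshot("wrist"); save(p,"w14.png",(180,140,460,350),2.8)
E
```

```text
t 20.17 pos [0.4819 0.0943 0.0733] yaw 125.34 q [ 0.03  0.84 -0.53  2.08  0.97  0.48 -0.63] F [-1.    0.31  8.84] M [ 0.003  0.125 -0.004] op 0.307
shift mm [ 2.1 -1.7  0.3] rot [ 0.32  0.26 -4.66]
```

View pics/w14.png

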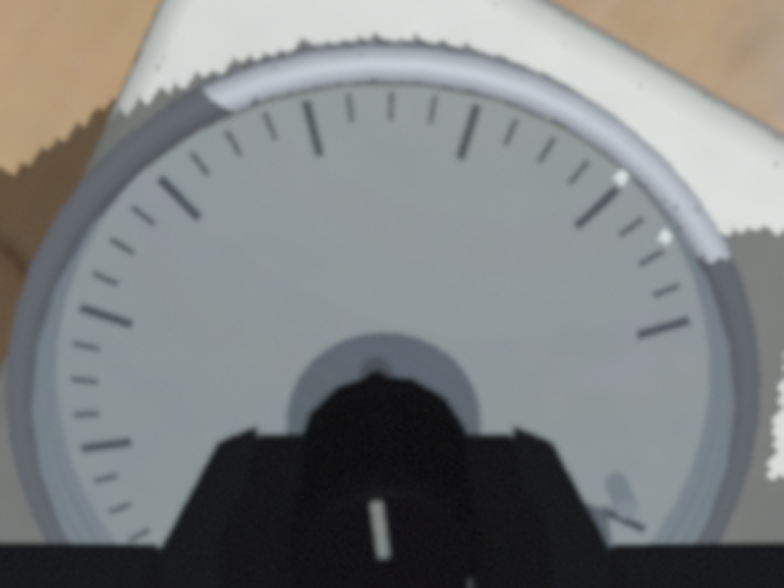

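The broad pointer's edge is now right at the slim zero pointer, around (610,510). I'll turn a bit further, firmly into the stop.

Emit:
send_rows(moves=[0,0,0.0004,0,0,-2,0,0,0.0007,0,0,-4,0,0,0.0008,0,0,-6,0,0,0.0008,0,0,-8,0,0,0.0008,0,0,-10])

```text
clock: 20.63
tool_pos: [0.4821, 0.0945, 0.0731]
eef_rot: [0.378, 0.926, 0.002, 0.004]
contact_force: [-0.7, 0.5, 9.1]
opening: 0.304
```

```bash
python3 m.py 0.4793 0.0950 0.0730 140; python3 - <<'E'
from plant import r,imaging
from h import *
p=imaging.snapshot("wrist"); save(p,"w15.png",(180,140,460,350),2.8)
E
```

```text
t 20.63 pos [0.4821 0.0945 0.0731] yaw 135.58 q [ 0.06  0.85 -0.57  2.08  1.    0.51 -0.49] F [-0.68  0.49  9.11] M [-0.012  0.186 -0.054] op 0.304
shift mm [ 2.4 -1.6  0.1] rot [ 0.32  0.34 -4.42]
```

View pics/w15.png

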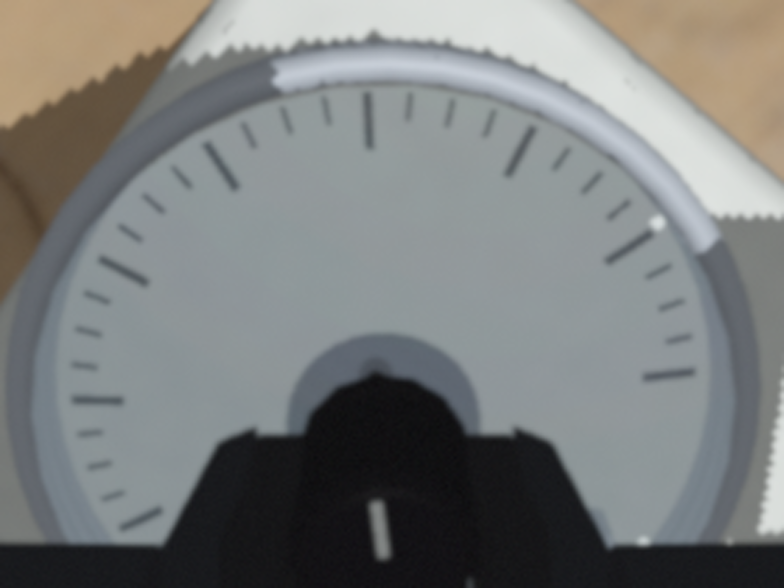

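Emit:
send_rows(moves=[0,0,0.0003,0,0,-2,0,0,0.0006,0,0,-4,0,0,0.0006,0,0,-6,0,0,0.0006,0,0,-8,0,0,0.0006,0,0,-10])

```text
clock: 21.1
tool_pos: [0.4824, 0.0947, 0.0731]
eef_rot: [0.294, 0.956, 0.002, 0.004]
contact_force: [-2.1, -0.5, 9.7]
opening: 0.309
```

```bash
python3 m.py 0.4793 0.0950 0.0730 140; python3 - <<'E'
from plant import r,imaging
from h import *
p=imaging.snapshot("wrist"); save(p,"w16.png",(180,140,460,350),2.8)
p=imaging.snapshot("scene"); save(p,"s16.png",(260,220,360,320),6)
E
```

```text
t 21.1 pos [0.4824 0.0947 0.0731] yaw 145.77 q [ 0.08  0.86 -0.61  2.08  1.04  0.54 -0.34] F [-2.13 -0.54  9.67] M [ 0.014  0.177 -0.016] op 0.309
shift mm [ 2.7 -1.5  0. ] rot [0.34 0.39 5.77]
```

View pics/w16.png

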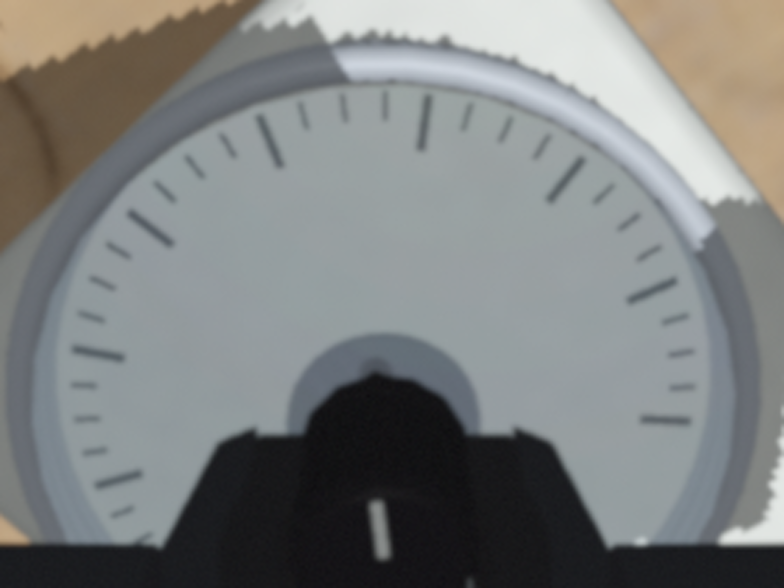

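View pics/s16.png

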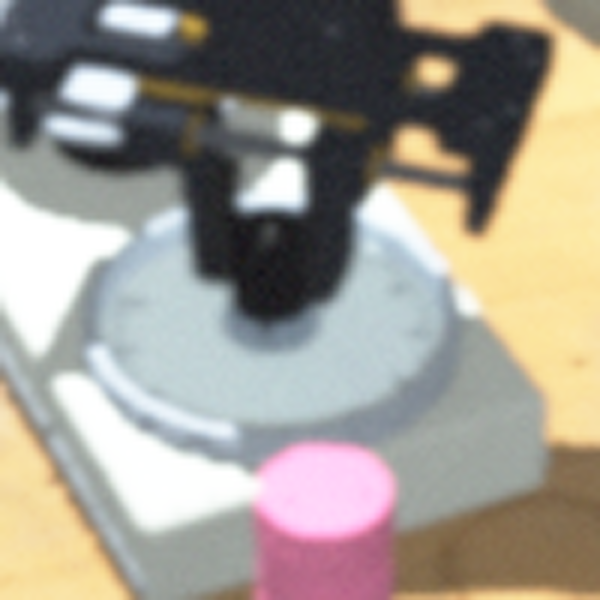

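The pointer no longer follows the gripper, so the pad is slipping at the stop. I'll let the knob rise while still held, then release.

Emit:
send_rows(moves=[0,0,0,0,0,-3,0,0,0.0003,0,0,-6,0,0,-0.001,0,0,-6,0,0,-0.003,0,0,-6,0,0,-0.0052,0,0,-6])

```text
clock: 21.62
tool_pos: [0.4824, 0.0949, 0.0783]
eef_rot: [0.244, 0.97, 0.002, 0.004]
contact_force: [1.3, 0.3, 1.8]
opening: 0.303
```

Emit:
send_rows(moves=[0,0,0,0,0,0,0,0,0,0,0,0,0,0,0,0,0,0,0,0,0,0,0,0,0,0,0,0,0,0], claw=-0.3)

```text
clock: 22.03
tool_pos: [0.4823, 0.0948, 0.0781]
eef_rot: [0.244, 0.97, 0.002, 0.004]
contact_force: [-0.0, -0.7, -0.8]
opening: 0.641
```

Emit:
send_rows(moves=[0,0,0,0,0,0,0,0,-0.01,0,0,0,0,0,-0.03,0,0,0,0,0,-0.06,0,0,0,0,0,-0.09,0,0,0])

```text
clock: 22.45
tool_pos: [0.4806, 0.0945, 0.1686]
eef_rot: [0.244, 0.97, 0.001, 0.003]
contact_force: [1.4, 0.6, 0.1]
opening: 0.649
```

```bash
python3 m.py 0.47 0.0 0.25 140; python3 - <<'E'
from plant import r,imaging
from h import *
p=imaging.snapshot("wrist"); save(p,"w17.png")
p=imaging.snapshot("scene"); save(p,"s17.png",(230,190,480,350),3)
E
```

```text
t 22.45 pos [0.4806 0.0945 0.1686] yaw 151.75 q [ 0.2   0.73 -0.81  2.02  0.8   0.74 -0.03] F [1.41 0.61 0.1 ] M [ 0.014 -0.187  0.012] op 0.649
shift mm [-35.8 -88.  -81.6] rot [ 0.23  0.27 11.75]
```

View pics/w17.png

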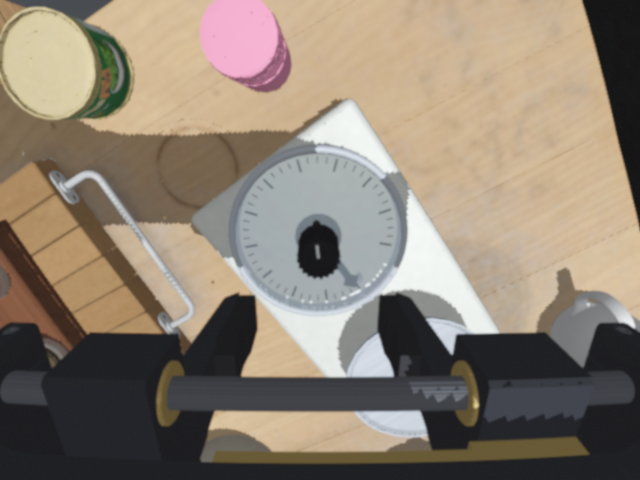

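View pics/s17.png

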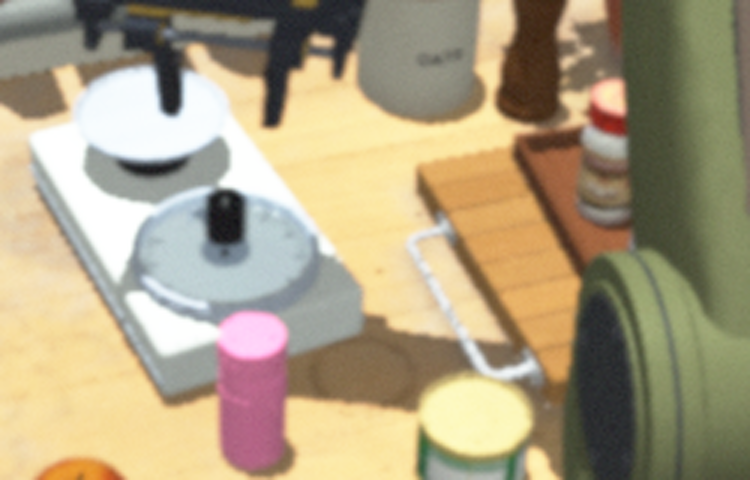

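In the wrist view the broad pointer's head at (352,280) points towards the pan. I'll raise the arm and measure the angle with a clear view.

Emit:
send_rows(moves=[-0.007,-0.018,-0.02,0,0,0,-0.014,-0.036,-0.04,0,0,0,-0.021,-0.054,-0.06,0,0,0,-0.03,-0.075,-0.08,0,0,0,-0.04,-0.1,-0.1,0,0,0])

```text
clock: 22.97
tool_pos: [0.4695, -0.0116, 0.2713]
eef_rot: [0.244, 0.97, 0.004, 0.007]
contact_force: [-0.1, 0.2, 0.2]
opening: 0.646
```

Emit:
send_rows(moves=[-0.007,-0.018,0,0,0,0,-0.016,-0.04,0,0,0,0,-0.025,-0.06,0,0,0,0,-0.033,-0.08,0,0,0,0,-0.04,-0.1,0,0,0,0])

```text
clock: 23.38
tool_pos: [0.457, -0.1202, 0.2699]
eef_rot: [0.244, 0.97, 0.004, 0.006]
contact_force: [1.0, 0.6, -0.2]
opening: 0.649
```

```bash
python3 m.py 0.47 0.0 0.25 150; python3 - <<'E'
from plant import r,imaging
from h import *
p=imaging.snapshot("wrist"); save(p,"w18.png")
np.savez('w18.npz',**{k:p[k] for k in["image","depth","mtx","D","rvec","tvec"]})
p=imaging.snapshot("top"); save(p,"t18.png")
save(p,"t18c.png",(220,170,320,320),4)
np.savez('t18.npz',**{k:p[k] for k in["image","depth","mtx","D","rvec","tvec"]})
E
```

```text
t 23.38 pos [ 0.457  -0.1202  0.2699] yaw 151.76 q [ 0.79  0.58 -1.    1.95  0.61  0.94  0.57] F [ 0.97  0.56 -0.16] M [ 0.021 -0.145  0.038] op 0.649
shift mm [ 45.6 111.8  20.6] rot [0.58 0.59 1.77]
```

View pics/t18.png

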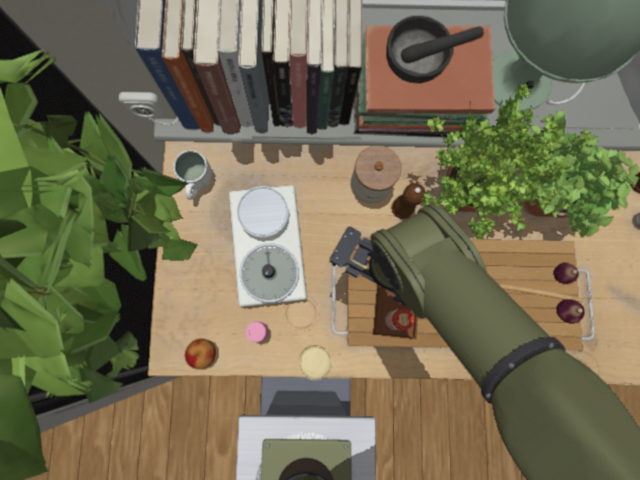

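View pics/w18.png

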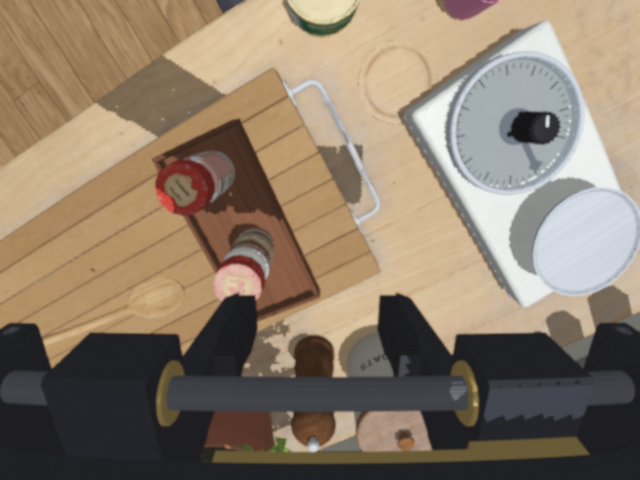

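```bash
python3 - <<'E'
from h import *
p=dict(np.load('w18.npz')); save(p,"w18c.png",(440,45,590,205),5)
p=dict(np.load('t18.npz')); save(p,"t18c.png",(230,235,310,310),8)
E
```

```text
(no output)
```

View pics/w18c.png

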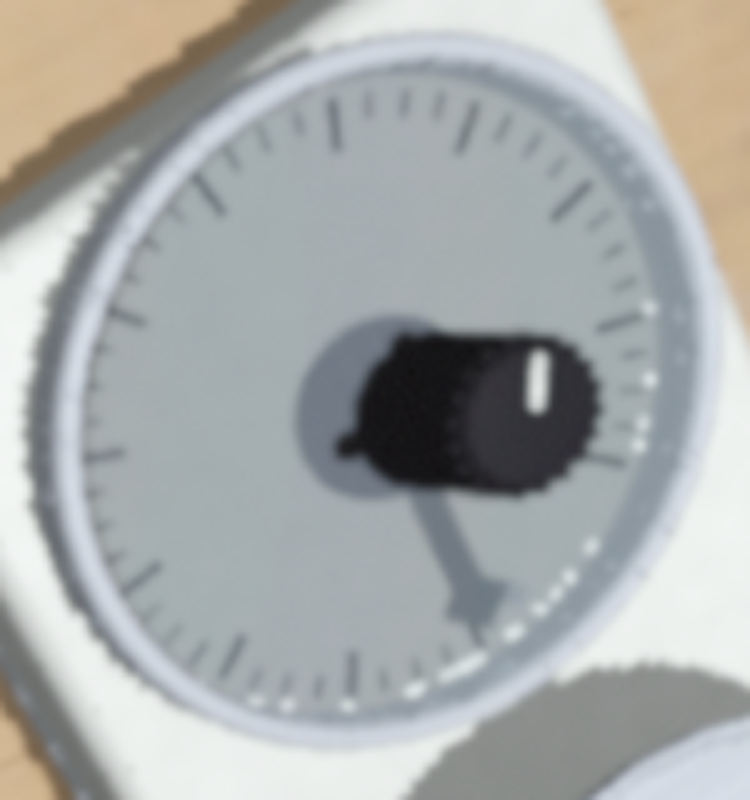

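View pics/t18c.png

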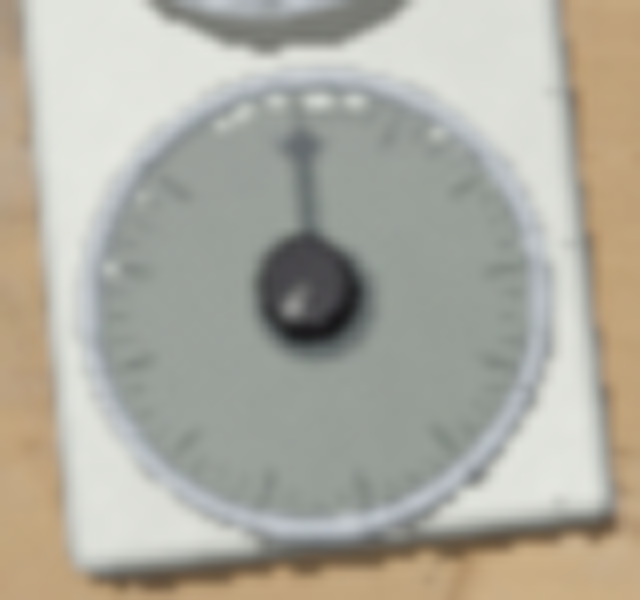

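```bash
python3 - <<'E'
from plant import r,imaging
from h import *
p=dict(np.load('w18.npz'))
h=atz(p,440+390/5,45+408/5,.066);t=atz(p,440+476/5,45+605/5,.066)
print("ptr yaw",np.degrees(np.arctan2(*(t-h)[[1,0]])),h)
p=dict(np.load('t18.npz'))
h=atz(p,230+319/8,235+304/8,.069);t=atz(p,230+300/8,235+145/8,.066)
print("top: ptr yaw",np.degrees(np.arctan2(*(t-h)[[1,0]])),h)
p=imaging.snapshot("wrist")
c=cloud(p,np.ones((480,640),bool))
def look(x,y,rr,zlo,zhi):
    s=c[(np.hypot(c[:,0]-x,c[:,1]-y)<rr)&(c[:,2]>zlo)&(c[:,2]<zhi)]
    t=s[s[:,2]>np.percentile(s[:,2],97)-.006] if len(s) else s
    return len(s),len(s) and (np.percentile(s,99,axis=0).round(4)[2],np.percentile(t,[3,97],axis=0).mean(0).round(4))
print("knob",look(.479,.095,.02,.09,.13));print("jar",look(.376,-.202,.035,.06,.2));print("other",look(.471,-.208,.035,.06,.2))
print("low jar",look(.376,-.202,.035,.045,.07))
E
```

```text
ptr yaw 5.108971422586063 [0.479352   0.09486478 0.066     ]
top: ptr yaw 8.839630233514594 [0.47946967 0.09198385 0.069     ]
knob (1171, (np.float64(0.1131), array([0.4785, 0.0943, 0.1103])))
jar (3427, (np.float64(0.1424), array([ 0.3751, -0.201 ,  0.1403])))
other (2752, (np.float64(0.1423), array([ 0.4682, -0.2068,  0.1397])))
low jar (259, (np.float64(0.0696), array([ 0.3762, -0.1872,  0.0667])))
```

```bash
python3 - <<'E'
from plant import r
print(r.get_state()["contact_force"], r.finish_job())
E
```

```text
the job is handed in; nothing more can be done
[ 0.13070828  0.89538315 -0.52525879] None
```

The scale is ready and the job is handed in: the jar is in the tray, the peak pointer is back at zero and the knob is sprung up. The handover gave no verdict. The clock read 23.4 s at the last reading, shortly before I handed in.

- **Jar:** I lifted it off the pan first and stood it in the near end of the tray. The last check shows its top at z 0.142 at (0.375, −0.201), so it is upright, and the other jar is upright too. The top and wrist pictures show the mug and the pepper mill still standing.
- **Knob:** I pressed it about 5.3 mm and turned it about 150° anticlockwise in one hold. Near the end the pointer stopped following and the pad slipped, as expected at the zero stop. I let the knob rise while still held, then released it; its top is at about 0.113, the up position.
- **Pointer:** it lies on the zero tick in the top view. The measured direction was 5.1° from the wrist camera and 8.8° from the top camera, against a scale yaw of about 7.3°. I take that spread as measuring error, not proof to the last degree.

**What disagreed:**
- Both cameras showed the fingertips ending about 8.5 mm above the reported TCP, where the description says 25 mm ahead of it.
- Because of that, the first two closings on the knob shut just above it without touching. I then went about 27 mm lower, and that grip held.
- The jar was also held higher than planned, near its cap.

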